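# Nest the colour-mixing pots

## Robot

A 6-joint arm with a two-finger parallel gripper is mounted at the origin on the work surface. World frame = base frame: x ahead of the robot, y to its left, z up, the work surface at z = 0. Lengths are in m, angles in rad, forces in N, time in s.
With the tool pointing down it reaches from about 0.25 to 0.725 m from the base axis. Payload 4 kg.
Tool frame: the origin (TCP) lies between the finger pads; the fingertips stand 17 mm ahead of it and the grasp point (between the pads) lies 2 mm behind it; z points along the fingers, x is the direction in which the jaws open and shut, and the axes are right-handed (so a half turn about z gives the same grasp; the last joint's range is limited). The gripper opens to 85 mm and grips with 20 to 120 N. Pads are 22 mm wide; open, the fingers measure 114 mm over their backs; the gripper's body (76 mm by 85 mm) begins 54 mm behind the grasp point. The pads swing forward as they close: fully open they stand 13 mm farther back than shut.
Start: joints at [-1.227, 0.241, 0.005, 1.335, 0, 1.571], TCP at [0.169, -0.471, 0.248] pointing down, gripper open.
Joint ranges: [-2.72, 2.72], [-1.05, 1.87], [-1.09, 1.28], [-1.99, 2.15], [-1.42, 1.44], [-3.14, 3.14]. Speed limits (rad/s): [2.79, 2.79, 3.14, 3.14, 3.14, 3.14].

## Interface

Orientations are given as a unit quaternion [x, y, z, w].
In Python, from workcell import telemetry, cams, workorder gives the robot as it stands. The module is installed in compiled form; this text tells all that it offers.
- The arm moves only by the tool apply_moves, never from a script. Its argument "moves" is a list that holds one entry, the list of rows, each a list of 4 numbers: the shift along the tool's x, y, z in mm, then the turn about the tool's z in degrees. A call has exactly 10 rows; each row shifts and turns the pose as measured when the row begins, along the tool's axes as they then stand; what a row does not reach is not made up. A row lasts 1/10 s, in which the tool goes at most 50 mm and 8.59 degrees, less where a joint would pass 70% of its speed; a pose out of reach is approached as far as the arm can. A call with a gripper value outside its range is refused whole. "hand" is the gripper's target within -1 to 1 (fully open at 1, half-way at 0, shut at -1), set as the call begins (left out, the last holds). The fingers move at their own pace and stop on an object; the grip force is fixed at half the most. Time passes only in rows, so rows that do not move let the fingers close, or fill a call up. It gives the time, the measured TCP pose, the force and the opening at its end, in the units of the state.
- telemetry.get_obs(): the state, without advancing time (a new reading comes with each control period).
- cams.camera(name): name is "side" or "top"; returns a dict with "color" (384x512x3 uint8, red, green, blue), "fovy" (degrees; the focal length in pixels is half the picture's height over the tangent of half this angle, whatever the lens; pixels are square), "cx", "cy" (the principal point, pixels), "camera_from_world" (4x4, takes a point from world to camera coordinates). Camera axes: x right, y down, z forward; pixel columns grow to the right and rows downward; lengths in m; the calibration is good to about 2 mm. A picture is of the moment at which its call begins. There is no depth.
- workorder.job_done(): hands the job in, once; it reports no verdict.
The state is a dict: "clock": time; "joint_pos": joint angles; "joint_vel": joint speeds; "tau": joint torques, N m; "eef_pos": TCP position; "tool_rot": TCP orientation; "ft_force": force on the tool from outside, world axes, zero at the start; "ft_torque": the same for the moment, N m; "grip_width": finger opening in m.
Only numpy, scipy, OpenCV 4.12 (cv2) and the standard library are available. Lean on these libraries where they do the work, as an engineer would, in place of code of your own. Each camera call takes 0.05 s, during which the arm holds its last target. There are 200 camera calls.

## Task

Put the white mixing pots away as two nests. On the middle of the round mat stand the large round pot, with the medium round pot seated in its well and the small round pot seated in the well of the medium one; on the middle of the oblong mat stand the large oblong pot, its long side along the mat's long side, with the small oblong pot seated in its well. Leave every pot upright, fully seated and still.

Things in the scene. Friction and masses are not known exactly. Their poses are not given: they have to be found in the camera images.
- round_large: Large round white plastic colour-mixing pot, loose, standing upright: outside diameter 64 mm, straight sides, 44 mm tall, with an open well 10 mm deep and 58 mm across in its top (wall 3 mm; well floor 34 mm above the underside, grey floor). Origin: centre of the underside, z up the pot. 
- round_medium: Medium round white plastic colour-mixing pot, loose, standing upright: outside diameter 50 mm, straight sides, 42 mm tall, with an open well 10 mm deep and 44 mm across in its top (wall 3 mm; well floor 32 mm above the underside, grey floor). Origin: centre of the underside, z up the pot. It fits in the large round pot's well with 4 mm to spare all round.
- round_small: Small round white plastic colour-mixing pot, loose, standing upright: outside diameter 36 mm, straight sides, 40 mm tall, with an open well 10 mm deep and 30 mm across in its top (wall 3 mm; well floor 30 mm above the underside, grey floor). Origin: centre of the underside, z up the pot. It fits in the medium round pot's well with 4 mm to spare all round.
- oblong_large: Large oblong (rectangular) white plastic colour-mixing pot, loose, standing upright: outside 88 mm along its x, 62 mm along its y, 44 mm tall, with an open well 10 mm deep and 82 by 56 mm in its top (wall 3 mm; well floor 34 mm above the underside, grey floor). Origin: centre of the underside, z up; a half turn looks the same. 
- oblong_small: Small oblong (rectangular) white plastic colour-mixing pot, loose, standing upright: outside 74 mm along its x, 48 mm along its y, 42 mm tall, with an open well 10 mm deep and 68 by 42 mm in its top (wall 3 mm; well floor 32 mm above the underside, grey floor). Origin: centre of the underside, z up; a half turn looks the same. It fits in the large oblong pot's well, 4 mm to spare each side.
- round_mat: Round black rubber mat, 100 mm in diameter and 6 mm thick, flat, fixed to the table. Origin: centre of its underside (table level), z up. Only small clips and a cap, at most 14 mm high, lie among the pots and mats; taller things stand along the far side and the sides of the table.
- oblong_mat: Oblong black rubber mat, 110 mm along its x, 82 mm along its y, 6 mm thick, flat, fixed to the table. Origin: centre of its underside (table level), z up.
Things that resemble listed ones, but are neither listed nor needed, are in the scene too. Leave any green or orange look-alike of the oblong_small alone.

How it is judged:
At the end, for the whole second after the job is handed in: Large pots within 12 mm of their mats' centres; each smaller pot on the floor of the next larger one's well (height within 3 mm, centre within 8 mm); oblong pots within 12 degrees of what they stand on; all upright within 4.5 degrees and at rest (horizontal distance between round_large and round_mat below 0.012 m and z of round_large in the frame of round_mat between 0.003 and 0.009 m and angle between each of round_large, round_medium, round_small, oblong_large, oblong_small's own z axis and vertical below 0.08 rad and linear speed of each of round_large, round_medium, round_small, oblong_large, oblong_small below 0.02 m/s and angular speed of each of round_large, round_medium, round_small, oblong_large, oblong_small below 0.2 rad/s and horizontal distance between round_medium and round_large below 0.008 m and z of round_medium in the frame of round_large between 0.031 and 0.037 m and horizontal distance between round_small and round_medium below 0.008 m and z of round_small in the frame of round_medium between 0.029 and 0.035 m and horizontal distance between oblong_large and oblong_mat below 0.012 m and z of oblong_large in the frame of oblong_mat between 0.003 and 0.009 m and angle between the x axis of oblong_large and the x axis of oblong_mat, either way round below 0.21 rad and horizontal distance between oblong_small and oblong_large below 0.008 m and z of oblong_small in the frame of oblong_large between 0.031 and 0.037 m and angle between the x axis of oblong_small and the x axis of oblong_large, either way round below 0.21 rad); the robot touches nothing.
It also fails if it takes over 144 s, if anything falls off the work surface, if the arm or the gripper's body presses on something with over 40 N, if the wrist force passes 120 N, or if a joint passes its speed limit or range.

## Working session

There is one attempt and no reset: what is moved stays moved. The work goes in short steps, Python scripts to look and compute and a tool call to move; the robot and the scene stay as the last step left them, time stands still between calls to the robot, and variables do not carry over. Pictures are saved under pics/ and viewed, about 12 in all and at most 16, crops included, and the job is handed in when it is done.

Besides the shell and the picture viewer there is one more tool, called as name(argument=value, ...) on one line, values as JSON. apply_moves: Moves the arm, as the interface text tells. Its arguments: {"type":"object","properties":{"moves":{"type":"array"},"hand":{"type":"number"}},"required":["moves"]}

```bash
mkdir -p pics; ls
cat > h.py <<'E'
import numpy as np, cv2
from workcell import telemetry, cams, workorder
def shot(n, fn=None):
    c=cams.camera(n)
    if fn: cv2.imwrite('pics/'+fn, c['color'][:,:,::-1])
    return c
def foc(c): return c['color'].shape[0]/2/np.tan(np.radians(c['fovy'])/2)
def ray(c,u,v):
    T=np.array(c['camera_from_world']);R=T[:3,:3];o=-R.T@T[:3,3]
    f=foc(c); return o,R.T@np.array([(u-c['cx'])/f,(v-c['cy'])/f,1])
def onz(c,u,v,z):
    o,d=ray(c,u,v); return o+d*(z-o[2])/d[2]
def proj(c,p):
    T=np.array(c['camera_from_world']);q=T[:3,:3]@p+T[:3,3]; f=foc(c)
    return np.array([c['cx']+f*q[0]/q[2],c['cy']+f*q[1]/q[2]])
E
python3 - <<'E'
from h import *
for n in('top','side'):
    c=shot(n,n+'1.png'); print(n,{k:c[k] for k in c if k!='color'})
print(telemetry.get_obs())
E
```

```text
pics
top {'fovy': 57.38263767702894, 'cx': 251.0483979381636, 'cy': 189.5973546304762, 'camera_from_world': array([[-0.0095197 , -0.99985646,  0.01401522, -0.00639424],
       [-0.99234842,  0.00772091, -0.12322747,  0.46428114],
       [ 0.12310157, -0.01508107, -0.99227948,  0.85541286],
       [ 0.        ,  0.        ,  0.        ,  1.        ]])}
side {'fovy': 48.17576285120634, 'cx': 255.71185446234702, 'cy': 189.14718907458774, 'camera_from_world': array([[-0.72662248, -0.6870222 , -0.00450183,  0.34583529],
       [-0.48180282,  0.51422351, -0.70953522,  0.27006479],
       [ 0.48978139, -0.51339525, -0.70465559,  0.88788764],
       [ 0.        ,  0.        ,  0.        ,  1.        ]])}
{'clock': 0.1, 'joint_pos': array([-1.22700877e+00,  2.41321593e-01,  3.85959776e-03,  1.33523545e+00,
        2.03165359e-05,  1.57075255e+00]), 'joint_vel': array([ 2.16626149e-04, -1.35025434e-03,  2.52798232e-03,  6.05733828e-05,
        1.03336469e-03, -1.92018747e-04]), 'tau': array([-2.48407250e-04, -3.73137081e+01,  2.53010345e+01,  1.08426248e-02,
       -1.46448059e-05,  1.00897552e-05]), 'eef_pos': array([ 0.16834873, -0.47022517,  0.24751024]), 'tool_rot': array([ 8.17647670e-01, -5.75718147e-01, -7.71348718e-04, -5.55592998e-04]), 'ft_force': array([-0.61995398,  0.79795894, -0.00549811]), 'ft_torque': array([ 0.00962992, -0.05264535, -0.01109185]), 'grip_width': 0.08539251048949024}
```

```bash
sleep 3; ls pics
```

```text
side1.png
top1.png
```

View pics/top1.png

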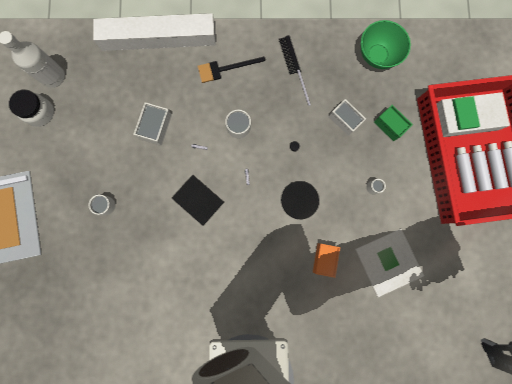

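View pics/side1.png

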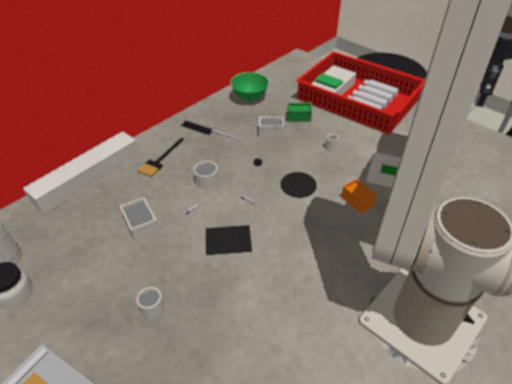

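The top view shows these candidates:
- **Round pots:** (238,122), (101,204) and (377,186).
- **Oblong pots:** (152,122) and (348,115).
- **Look-alikes to leave alone:** the green block (393,123), the orange block (327,260), the white/green item in the red crate (467,113), and the grey/green thing (388,258).
- **Mats:** the round one at (300,200) and the oblong one at (198,200). The black cap is at (294,146).

Next I'll measure them and check a close crop.

```bash
cat > m1.py <<'E'
from h import *
c=shot('top'); im=c['color']; hsv=cv2.cvtColor(im,cv2.COLOR_RGB2HSV)
print('tcp px',proj(c,np.array([.168,-.470,.2475])))
for n,u,v,z,mat in [('RL',238,122,.044,0),('RM',101,204,.042,0),('RS',377,186,.040,0),('OL',152,122,.044,0),('OS',348,115,.042,0),('rmat',300,200,.006,1),('omat',198,200,.006,1)]:
    r=34; p=im[v-r:v+r,u-r:u+r]; p=cv2.resize(p,None,fx=4,fy=4,interpolation=cv2.INTER_CUBIC)
    g=cv2.cvtColor(p,cv2.COLOR_RGB2GRAY)
    m=(g<60) if mat else (g>185)
    k,_=cv2.findContours(m.astype(np.uint8),cv2.RETR_EXTERNAL,cv2.CHAIN_APPROX_NONE)
    k=[q for q in k if cv2.pointPolygonTest(cv2.convexHull(q),(4*r,4*r),False)>=0]
    if not k: print(n,'none',np.percentile(g,[5,50,95,99]));continue
    k=cv2.convexHull(max(k,key=lambda q:cv2.contourArea(cv2.convexHull(q))))[:,0]
    w=np.array([onz(c,u-r+(a+.5)/4-.5,v-r+(b+.5)/4-.5,z)[:2] for a,b in k])*1000
    (cx,cy),(a,b),ang=cv2.minAreaRect(w.astype(np.float32))
    print(n,'rect c',round(cx,1),round(cy,1),'size',round(a,1),round(b,1),'long-axis deg',round(ang+(0 if a>=b else 90),1))
crops=[cv2.resize(im[v-30:v+30,u-30:u+30],(240,240),interpolation=cv2.INTER_CUBIC) for u,v in [(238,122),(101,204),(377,186),(152,122),(348,115),(388,258)]]
cv2.imwrite('pics/crops.png',np.vstack([np.hstack(crops[:3]),np.hstack(crops[3:])])[:,:,::-1])
E
python3 m1.py
```

```text
tcp px [507.12871158 334.54882389]
RL none [124. 139. 154. 193.]
RM none [122. 134. 142. 186.]
RS none [134. 146. 156. 178.]
OL none [120. 139. 154. 202.]
OS rect c 653.9 -262.7 size 74.0 48.6 long-axis deg 43.3
rmat rect c 440.0 -136.0 size 97.0 96.6 long-axis deg 89.5
omat rect c 442.3 127.3 size 108.2 80.8 long-axis deg 48.5
```

View pics/crops.png

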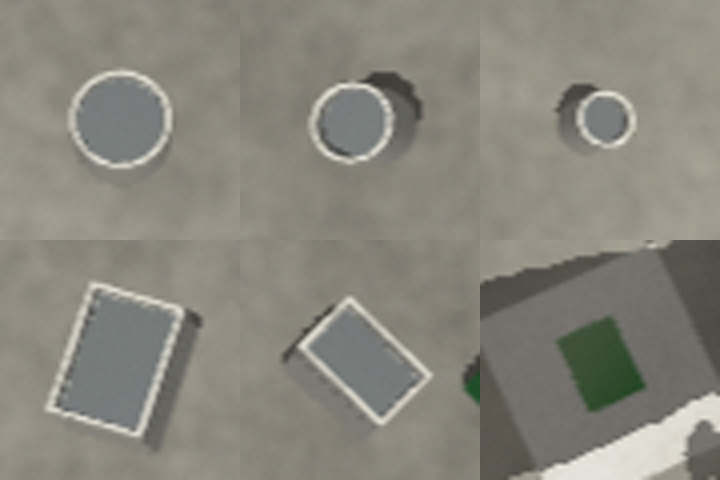

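The crops confirm three plain white round pots of decreasing size and two oblong ones. The sixth crop, at (388,258), is a shaded box with a green patch, so I'll leave it. I'll refine the rim measurements with a lower threshold.

```bash
sed -i 's/g>185/g>162/; s/pointPolygonTest(cv2.convexHull(q),(4\*r,4\*r),False)>=0/contourArea(cv2.convexHull(q))>2500/' m1.py; sed -i '/crops/d' m1.py; sed -i "s/^    k=cv2.convexHull(max.*/    k=cv2.convexHull(min(k,key=lambda q:np.hypot(*(q[:,0].mean(0)-4*r))))[:,0]/" m1.py; sed -i '/rect c/a\    if n[0]=="R" or n=="rmat":\n        (x,y),rr=cv2.minEnclosingCircle(w.astype(np.float32)); print("   circ",x.__round__(1),y.__round__(1),round(2*rr,1))' m1.py
cat >> m1.py <<'E'
s=shot('side')
o,d=ray(c,388,258);P,D=ray(s,390,170)
A=np.array([d,-D]).T; t=np.linalg.lstsq(A,P-o,rcond=None)[0]; print('greenpatch',o+d*t[0],P+D*t[1])
for n,u,v in [('cap',294,146),('clip',200,147),('clip2',248,176),('orange',327,260),('green',393,123)]: print(n,onz(c,u,v,.01).round(3))
E
python3 m1.py
```

```text
tcp px [507.12871158 334.54882389]
RL rect c 637.5 22.1 size 64.2 64.7 long-axis deg 135.9
   circ 637.8 22.4 66.6
RM rect c 429.4 364.9 size 50.3 49.4 long-axis deg 45.9
   circ 429.5 365.0 51.4
RS rect c 471.0 -329.3 size 36.6 36.5 long-axis deg 43.2
   circ 471.1 -329.3 38.1
OL rect c 638.5 242.8 size 64.9 90.5 long-axis deg 163.1
OS rect c 653.8 -262.6 size 75.3 50.2 long-axis deg 44.2
rmat rect c 440.0 -136.0 size 97.0 96.6 long-axis deg 89.5
   circ 440.5 -135.4 99.3
omat rect c 442.3 127.3 size 108.0 80.8 long-axis deg 48.4
greenpatch [ 0.28901872 -0.35870246  0.00106261] [ 2.91304460e-01 -3.57119856e-01  2.62693761e-04]
cap [ 0.581 -0.124  0.01 ]
clip [0.58  0.121 0.01 ]
clip2 [ 0.502 -0.003  0.01 ]
orange [ 0.286 -0.2    0.01 ]
green [ 0.642 -0.389  0.01 ]
```

```bash
cat > go.py <<'E'
# usage: go.py x y z yaw [rows]   (mm, deg; yaw of tool x, mod 180)
import sys
from h import *
from scipy.spatial.transform import Rotation as R
x,y,z,yaw=map(float,sys.argv[1:5]); N=int(sys.argv[5]) if len(sys.argv)>5 else 10
s=telemetry.get_obs(); M=R.from_quat(s['tool_rot']).as_matrix(); p=s['eef_pos']*1000
now=np.degrees(np.arctan2(M[1,0],M[0,0])); d=M.T@(np.array([x,y,z])-p)
j6n=np.degrees(s['joint_pos'][5]); j1=np.degrees(s['joint_pos'][0]); j1t=np.degrees(np.arctan2(y,x))
# j6 = 90 + j1 - yaw
c=[90+j1t-yaw+180*k for k in range(-3,4)]; c=[a for a in c if abs(a)<172]
if abs(now-yaw)>0: j6t=min(c,key=lambda a:abs(a-(j6n+j1t-j1)))
turn=(j6t-j6n)-(j1t-j1)
print('clock',round(s['clock'],1),'pos',p.round(1),'yaw',now.round(1),'tilt',round(np.degrees(np.arccos(-M[2,2])),2),'w',round(s['grip_width'],4),'F',s['ft_force'].round(1))
print('delta tool',d.round(1),'turn',round(turn,1),'j6 target',round(j6t))
rows=[]
for i in range(N):
    q=R.from_euler('z',-turn*i/N,degrees=True).apply(d/N); rows.append([round(v) for v in q]+[round(turn/N,1)])
print(rows)
E
python3 go.py 638 22 200 0 10; python3 go.py 638 22 200 0 20
```

```text
clock 0.2 pos [ 168.4 -470.5  247.9] yaw -70.3 tilt 0.06 w 0.085 F [-0.3 -0.   0. ]
delta tool [-305.3 -608.1   48.2] turn -70.3 j6 target 92
[[-31, -61, 5, np.float64(-7.0)], [-23, -64, 5, np.float64(-7.0)], [-15, -66, 5, np.float64(-7.0)], [-7, -68, 5, np.float64(-7.0)], [2, -68, 5, np.float64(-7.0)], [10, -67, 5, np.float64(-7.0)], [18, -66, 5, np.float64(-7.0)], [26, -63, 5, np.float64(-7.0)], [34, -59, 5, np.float64(-7.0)], [41, -55, 5, np.float64(-7.0)]]
clock 0.2 pos [ 168.4 -470.5  247.9] yaw -70.3 tilt 0.06 w 0.085 F [-0.3 -0.   0. ]
delta tool [-305.3 -608.1   48.2] turn -70.3 j6 target 92
[[-15, -30, 2, np.float64(-3.5)], [-13, -31, 2, np.float64(-3.5)], [-11, -32, 2, np.float64(-3.5)], [-9, -33, 2, np.float64(-3.5)], [-7, -33, 2, np.float64(-3.5)], [-5, -34, 2, np.float64(-3.5)], [-3, -34, 2, np.float64(-3.5)], [-1, -34, 2, np.float64(-3.5)], [1, -34, 2, np.float64(-3.5)], [3, -34, 2, np.float64(-3.5)], [5, -34, 2, np.float64(-3.5)], [7, -33, 2, np.float64(-3.5)], [9, -33, 2, np.float64(-3.5)], [11, -32, 2, np.float64(-3.5)], [13, -31, 2, np.float64(-3.5)], [15, -31, 2, np.float64(-3.5)], [17, -30, 2, np.float64(-3.5)], [19, -29, 2, np.float64(-3.5)], [20, -27, 2, np.float64(-3.5)], [22, -26, 2, np.float64(-3.5)]]
```

apply_moves(moves=[[[-15,-30,2,-3.5],[-13,-31,2,-3.5],[-11,-32,2,-3.5],[-9,-33,2,-3.5],[-7,-33,2,-3.5],[-5,-34,2,-3.5],[-3,-34,2,-3.5],[-1,-34,2,-3.5],[1,-34,2,-3.5],[3,-34,2,-3.5]]], hand=1)

```text
clock: 1.25
eef_pos: [0.4087, -0.2195, 0.2262]
tool_rot: [0.955, -0.296, -0.0, 0.0]
ft_force: [0.0, -0.4, -0.4]
grip_width: 0.0853
```

```bash
sed -i 's/round(turn\/N,1)\]/float(round(turn\/N,1))]/; s/^print(rows)/print(str(rows).replace(" ",""))/' go.py; python3 go.py 638 22 180 0
```

```text
clock 1.2 pos [ 408.7 -219.5  226.2] yaw -34.5 tilt 0.04 w 0.0853 F [ 0.  -0.4 -0.4]
delta tool [  52.2 -328.9   46. ] turn -34.5 j6 target 92
[[5,-33,5,-3.4],[7,-33,5,-3.4],[9,-32,5,-3.4],[11,-31,5,-3.4],[13,-31,5,-3.4],[15,-30,5,-3.4],[17,-29,5,-3.4],[18,-28,5,-3.4],[20,-27,5,-3.4],[21,-25,5,-3.4]]
```

apply_moves(moves=[[[5,-33,5,-3.4],[7,-33,5,-3.4],[9,-32,5,-3.4],[11,-31,5,-3.4],[13,-31,5,-3.4],[15,-30,5,-3.4],[17,-29,5,-3.4],[18,-28,5,-3.4],[20,-27,5,-3.4],[21,-25,5,-3.4]]])

```text
clock: 2.25
eef_pos: [0.6443, 0.0366, 0.173]
tool_rot: [1.0, 0.009, -0.0, 0.001]
ft_force: [-0.8, -1.5, 0.1]
grip_width: 0.0852
```

```bash
python3 go.py 637.6 22.2 100 0
```

```text
clock 2.2 pos [644.3  36.6 173. ] yaw 1.1 tilt 0.13 w 0.0852 F [-0.8 -1.5  0.1]
delta tool [-6.9 14.1 73.1] turn 1.1 j6 target 92
[[-1,1,7,0.1],[-1,1,7,0.1],[-1,1,7,0.1],[-1,1,7,0.1],[-1,1,7,0.1],[-1,1,7,0.1],[-1,1,7,0.1],[-1,1,7,0.1],[-1,1,7,0.1],[-1,1,7,0.1]]
```

apply_moves(moves=[[[-4,7,15,1],[-3,7,15,0],[0,0,15,0],[0,0,15,0],[0,0,15,0],[0,0,10,0],[0,0,5,0],[0,0,0,0],[0,0,0,0],[0,0,0,0]]])

```text
clock: 3.25
eef_pos: [0.6402, 0.028, 0.076]
tool_rot: [1.0, 0.005, -0.001, 0.001]
ft_force: [0.6, 0.5, 0.2]
grip_width: 0.0853
```

```bash
python3 go.py 637.6 22.2 30 0
python3 - <<'E'
from h import *
c=shot('side','side2.png'); print(proj(c,np.array([.6376,.0222,.044])))
E
```

```text
clock 3.2 pos [640.2  28.   76. ] yaw 0.6 tilt 0.15 w 0.0853 F [0.6 0.5 0.2]
delta tool [-2.6  5.7 46. ] turn 0.6 j6 target 92
[[0,1,5,0.1],[0,1,5,0.1],[0,1,5,0.1],[0,1,5,0.1],[0,1,5,0.1],[0,1,5,0.1],[0,1,5,0.1],[0,1,5,0.1],[0,1,5,0.1],[0,1,5,0.1]]
[206.41031498 168.02708101]
```

View pics/side2.png

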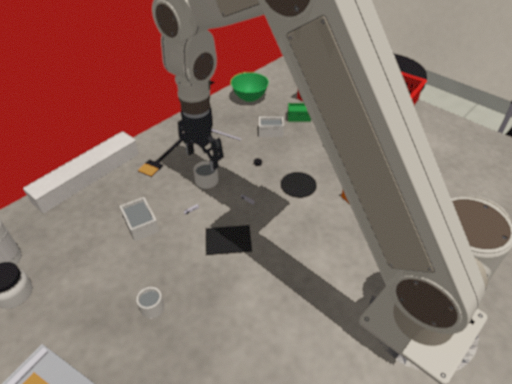

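The side view shows the open gripper above the large round pot at (206,175), so the calibration agrees. I'll descend and grip.

apply_moves(moves=[[[-3,6,3,0.6],[0,2,6,0],[0,0,8,0],[0,0,8,0],[0,0,8,0],[0,0,7,0],[0,0,4,0],[0,0,0,0],[0,0,0,0],[0,0,0,0]]])

```text
clock: 4.3
eef_pos: [0.6374, 0.0191, 0.0288]
tool_rot: [1.0, -0.001, -0.0, 0.001]
ft_force: [1.3, 0.3, -0.5]
grip_width: 0.0853
```

apply_moves(moves=[[[0,0,0,0],[0,0,0,0],[0,0,0,0],[0,0,0,0],[0,0,0,0],[0,0,0,0],[0,0,0,0],[0,0,0,0],[0,0,0,0],[0,0,0,0]]], hand=-1)

```text
clock: 5.3
eef_pos: [0.638, 0.0192, 0.03]
tool_rot: [1.0, -0.001, 0.0, 0.001]
ft_force: [0.5, -0.3, 0.2]
grip_width: 0.0626
```

apply_moves(moves=[[[0,0,-10,0],[0,0,-15,0],[0,0,-15,0],[0,0,-15,0],[0,0,-15,0],[-5,5,0,0],[-20,16,0,0],[-25,20,0,0],[-30,24,0,0],[-30,24,0,0]]])

```text
clock: 6.3
eef_pos: [0.5274, -0.0701, 0.1047]
tool_rot: [1.0, 0.002, 0.003, 0.001]
ft_force: [0.8, -0.8, -0.5]
grip_width: 0.0623
```

```bash
python3 go.py 440.2 -138.7 60 0
```

```text
clock 6.3 pos [527.4 -70.1 104.7] yaw 0.3 tilt 0.38 w 0.0623 F [ 0.8 -0.8 -0.5]
delta tool [-87.9  68.1  44.2] turn 0.3 j6 target 73
[[-9,7,4,0.0],[-9,7,4,0.0],[-9,7,4,0.0],[-9,7,4,0.0],[-9,7,4,0.0],[-9,7,4,0.0],[-9,7,4,0.0],[-9,7,4,0.0],[-9,7,4,0.0],[-9,7,4,0.0]]
```

apply_moves(moves=[[[-15,13,0,0],[-15,13,2,0],[-15,12,5,0],[-15,12,8,0],[-14,10,8,0],[-10,6,8,0],[-3,2,8,0],[0,0,4,0],[0,0,0,0],[0,0,0,0]]])

```text
clock: 7.3
eef_pos: [0.4267, -0.1444, 0.0585]
tool_rot: [1.0, -0.002, 0.0, 0.001]
ft_force: [0.7, -0.6, -1.1]
grip_width: 0.0624
```

```bash
python3 go.py 440.2 -138.7 36 0
python3 - <<'E'
from h import *
c=shot('side'); cv2.imwrite('pics/s3.png',cv2.resize(c['color'][80:272,170:426],None,fx=3,fy=3)[:,:,::-1])
E
```

```text
clock 7.3 pos [ 426.7 -144.4   58.5] yaw -0.2 tilt 0.13 w 0.0624 F [ 0.7 -0.6 -1.1]
delta tool [13.5 -5.8 22.5] turn -0.2 j6 target 73
[[1,-1,2,-0.0],[1,-1,2,-0.0],[1,-1,2,-0.0],[1,-1,2,-0.0],[1,-1,2,-0.0],[1,-1,2,-0.0],[1,-1,2,-0.0],[1,-1,2,-0.0],[1,-1,2,-0.0],[1,-1,2,-0.0]]
```

View pics/s3.png

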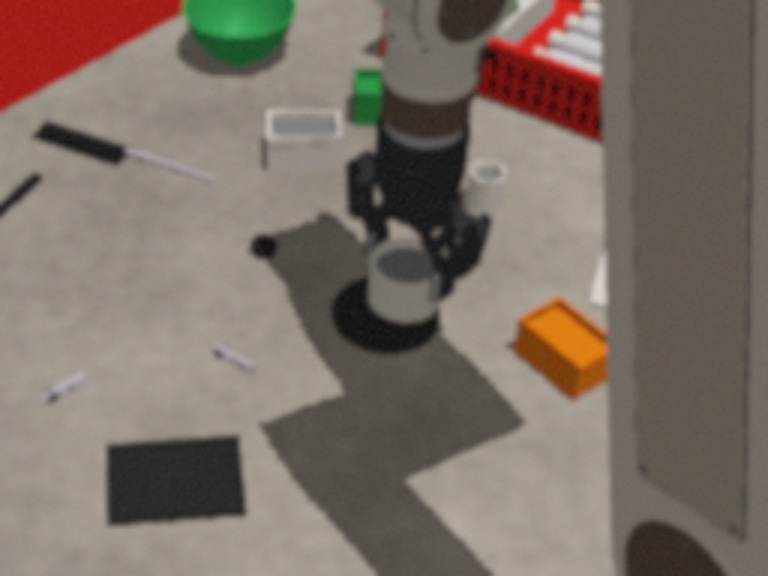

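The pot is held upright above the round mat. I'll correct the overshoot and set it down.

apply_moves(moves=[[[5,-2,0,0],[5,-2,2,0],[2,-1,3,0],[0,0,4,0],[0,0,3,0],[0,0,3,0],[0,0,2,0],[0,0,1,0],[0,0,0,0],[0,0,0,0]]])

```text
clock: 8.35
eef_pos: [0.4419, -0.1383, 0.0394]
tool_rot: [1.0, -0.0, 0.001, 0.001]
ft_force: [-0.3, -0.3, -1.4]
grip_width: 0.0629
```

```bash
python3 go.py 440.2 -138.7 36 0
```

```text
clock 8.3 pos [ 441.9 -138.3   39.4] yaw -0.0 tilt 0.22 w 0.0629 F [-0.3 -0.3 -1.4]
delta tool [-1.7  0.3  3.4] turn -0.0 j6 target 73
[[0,0,0,-0.0],[0,0,0,-0.0],[0,0,0,-0.0],[0,0,0,-0.0],[0,0,0,-0.0],[0,0,0,-0.0],[0,0,0,-0.0],[0,0,0,-0.0],[0,0,0,-0.0],[0,0,0,-0.0]]
```

apply_moves(moves=[[[-1,0,1,0],[0,0,1,0],[0,0,1,0],[0,0,1,0],[0,0,1,0],[0,0,0,0],[0,0,0,0],[0,0,0,0],[0,0,0,0],[0,0,0,0]]])

```text
clock: 9.35
eef_pos: [0.4414, -0.1387, 0.036]
tool_rot: [1.0, -0.0, 0.002, 0.002]
ft_force: [-0.5, -0.3, 0.1]
grip_width: 0.0627
```

apply_moves(moves=[[[0,0,0,0],[0,0,0,0],[0,0,0,0],[0,0,0,0],[0,0,0,0],[0,0,0,0],[0,0,0,0],[0,0,0,0],[0,0,0,0],[0,0,0,0]]], hand=1)

```text
clock: 10.35
eef_pos: [0.442, -0.1389, 0.0363]
tool_rot: [1.0, -0.0, 0.003, 0.002]
ft_force: [-0.6, -0.7, -0.0]
grip_width: 0.0852
```

apply_moves(moves=[[[0,0,-5,0],[0,0,-15,0],[0,0,-20,0],[0,0,-20,0],[0,0,-20,0],[0,0,-20,0],[0,0,-10,0],[0,0,-5,0],[0,0,0,0],[0,0,0,0]]])

```text
clock: 11.35
eef_pos: [0.4399, -0.138, 0.1563]
tool_rot: [1.0, -0.0, 0.002, 0.001]
ft_force: [0.1, -0.3, -0.6]
grip_width: 0.0853
```

```bash
python3 go.py 429.5 365 160 40 20
```

```text
clock 11.3 pos [ 439.9 -138.   156.3] yaw -0.0 tilt 0.25 w 0.0853 F [ 0.1 -0.3 -0.6]
delta tool [ -10.8 -503.    -5.1] turn -40.0 j6 target 90
[[-1,-25,0,-2.0],[0,-25,0,-2.0],[1,-25,0,-2.0],[2,-25,0,-2.0],[3,-25,0,-2.0],[4,-25,0,-2.0],[5,-25,0,-2.0],[6,-25,0,-2.0],[6,-24,0,-2.0],[7,-24,0,-2.0],[8,-24,0,-2.0],[9,-24,0,-2.0],[10,-23,0,-2.0],[11,-23,0,-2.0],[11,-22,0,-2.0],[12,-22,0,-2.0],[13,-22,0,-2.0],[14,-21,0,-2.0],[14,-21,0,-2.0],[15,-20,0,-2.0]]
```

apply_moves(moves=[[[0,-25,0,0],[-1,-45,0,0],[-1,-45,0,0],[-1,-45,0,0],[-1,-45,0,0],[-1,-45,0,0],[-1,-45,0,0],[-1,-45,0,0],[-1,-45,0,0],[-1,-45,0,0]]])

```text
clock: 12.35
eef_pos: [0.4284, 0.301, 0.1436]
tool_rot: [1.0, -0.007, -0.006, 0.005]
ft_force: [0.9, -0.5, -0.2]
grip_width: 0.0855
```

```bash
python3 go.py 429.5 365 70 0 10
```

```text
clock 12.3 pos [428.4 301.  143.6] yaw -0.8 tilt 0.87 w 0.0855 F [ 0.9 -0.5 -0.2]
delta tool [  1.  -64.7  73. ] turn -0.8 j6 target 130
[[0,-6,7,-0.1],[0,-6,7,-0.1],[0,-6,7,-0.1],[0,-6,7,-0.1],[0,-6,7,-0.1],[0,-6,7,-0.1],[0,-6,7,-0.1],[0,-6,7,-0.1],[0,-6,7,-0.1],[0,-6,7,-0.1]]
```

apply_moves(moves=[[[0,-20,0,0],[0,-10,5,0],[0,-3,10,-0.8],[0,0,12,0],[0,0,14,0],[0,0,12,0],[0,0,8,0],[0,0,4,0],[0,0,0,0],[0,0,0,0]]])

```text
clock: 13.35
eef_pos: [0.4234, 0.3292, 0.0649]
tool_rot: [1.0, -0.0, -0.012, 0.01]
ft_force: [0.3, -0.6, 0.2]
grip_width: 0.0856
```

```bash
python3 go.py 429.5 365 30 0 10
```

```text
clock 13.3 pos [423.4 329.2  64.9] yaw -0.0 tilt 1.8 w 0.0856 F [ 0.3 -0.6  0.2]
delta tool [  6.9 -36.5  34. ] turn -0.0 j6 target 130
[[1,-4,3,-0.0],[1,-4,3,-0.0],[1,-4,3,-0.0],[1,-4,3,-0.0],[1,-4,3,-0.0],[1,-4,3,-0.0],[1,-4,3,-0.0],[1,-4,3,-0.0],[1,-4,3,-0.0],[1,-4,3,-0.0]]
```

apply_moves(moves=[[[2,-8,0,0],[2,-10,0,0],[2,-9,0,0],[1,-6,0,0],[0,-3,0,0],[0,0,5,0],[0,0,5,0],[0,0,5,0],[0,0,0,0],[0,0,0,0]]])

```text
clock: 14.35
eef_pos: [0.4316, 0.3697, 0.0492]
tool_rot: [1.0, 0.0, -0.011, 0.009]
ft_force: [-0.1, -0.2, 0.7]
grip_width: 0.0854
```

```bash
python3 go.py 429.5 365 30 0 10
```

```text
clock 14.3 pos [431.6 369.7  49.2] yaw 0.0 tilt 1.58 w 0.0854 F [-0.1 -0.2  0.7]
delta tool [-1.7  4.3 19.3] turn 0.0 j6 target 130
[[0,0,2,0.0],[0,0,2,0.0],[0,0,2,0.0],[0,0,2,0.0],[0,0,2,0.0],[0,0,2,0.0],[0,0,2,0.0],[0,0,2,0.0],[0,0,2,0.0],[0,0,2,0.0]]
```

apply_moves(moves=[[[-1,4,2,0],[0,0,4,0],[0,0,5,0],[0,0,4,0],[0,0,3,0],[0,0,1,0],[0,0,0,0],[0,0,0,0],[0,0,0,0],[0,0,0,0]]])

```text
clock: 15.35
eef_pos: [0.4303, 0.3645, 0.0288]
tool_rot: [1.0, 0.0, -0.011, 0.009]
ft_force: [0.8, 0.2, 0.6]
grip_width: 0.0855
```

apply_moves(moves=[[[0,0,0,0],[0,0,0,0],[0,0,0,0],[0,0,0,0],[0,0,0,0],[0,0,0,0],[0,0,0,0],[0,0,0,0],[0,0,0,0],[0,0,0,0]]], hand=-1)

```text
clock: 16.35
eef_pos: [0.4308, 0.3649, 0.0298]
tool_rot: [1.0, 0.0, -0.01, 0.008]
ft_force: [-0.5, -0.4, 0.7]
grip_width: 0.0484
```

apply_moves(moves=[[[0,0,-5,0],[0,0,-15,0],[0,0,-20,0],[0,0,-20,0],[0,0,-20,0],[0,0,-20,0],[0,0,-10,0],[0,0,-5,0],[0,0,0,0],[0,0,0,0]]])

```text
clock: 17.35
eef_pos: [0.4312, 0.3653, 0.1475]
tool_rot: [1.0, 0.0, -0.013, 0.01]
ft_force: [-0.2, 0.5, -0.9]
grip_width: 0.049
```

```bash
cat > m2.py <<'E'
# rim centre: m2.py u v z  (top)
import sys
from h import *
c=shot('top'); im=c['color']
u,v=map(int,sys.argv[1:3]); z=float(sys.argv[3]); r=26
p=cv2.resize(im[v-r:v+r,u-r:u+r],None,fx=4,fy=4,interpolation=cv2.INTER_CUBIC)
g=cv2.cvtColor(p,cv2.COLOR_RGB2GRAY); th=int(sys.argv[4]) if len(sys.argv)>4 else 162
k,_=cv2.findContours((g>th).astype(np.uint8),cv2.RETR_EXTERNAL,cv2.CHAIN_APPROX_NONE)
for q in k:
    h=cv2.convexHull(q)
    if cv2.contourArea(h)<1200: continue
    w=np.array([onz(c,u-r+(a+.5)/4-.5,v-r+(b+.5)/4-.5,z)[:2] for a,b in h[:,0]],np.float32)*1000
    (cx,cy),(a,b),an=cv2.minAreaRect(w); print('rim',round(cx,1),round(cy,1),'size',round(a,1),round(b,1),'long',round(an+(0 if a>=b else 90),1),'circ',np.round(cv2.minEnclosingCircle(w)[0],1))
if len(sys.argv)>5: cv2.imwrite('pics/'+sys.argv[5],cv2.resize(p,(480,480))[:,:,::-1])
E
python3 m2.py 301 196 .050; python3 go.py 441 -136 150 0 20
```

```text
rim 439.3 -136.1 size 63.0 62.3 long 89.6 circ [ 439.7 -136.2]
clock 17.4 pos [431.1 365.2 147.3] yaw -0.0 tilt 1.9 w 0.0485 F [ 0.6  0.2 -0.5]
delta tool [  9.9 501.1   7.7] turn 0.0 j6 target 73
[[0,25,0,0.0],[0,25,0,0.0],[0,25,0,0.0],[0,25,0,0.0],[0,25,0,0.0],[0,25,0,0.0],[0,25,0,0.0],[0,25,0,0.0],[0,25,0,0.0],[0,25,0,0.0],[0,25,0,0.0],[0,25,0,0.0],[0,25,0,0.0],[0,25,0,0.0],[0,25,0,0.0],[0,25,0,0.0],[0,25,0,0.0],[0,25,0,0.0],[0,25,0,0.0],[1,25,0,0.0]]
```

apply_moves(moves=[[[0,25,0,0],[1,45,0,0],[1,45,0,0],[1,45,0,0],[1,45,0,0],[1,45,0,0],[1,45,0,0],[1,45,0,0],[1,45,0,0],[1,35,0,0]]])

```text
clock: 18.4
eef_pos: [0.4369, -0.0656, 0.1471]
tool_rot: [1.0, 0.006, -0.019, 0.012]
ft_force: [0.0, 0.1, -1.6]
grip_width: 0.0483
```

apply_moves(moves=[[[0,20,0,0],[0,8,0,0],[0,0,0,0],[0,0,0,0],[0,0,0,0],[0,0,0,0],[0,0,0,0],[0,0,0,0],[0,0,0,0],[0,0,0,0]]])

```text
clock: 19.4
eef_pos: [0.435, -0.0936, 0.1448]
tool_rot: [1.0, 0.006, -0.022, 0.011]
ft_force: [0.0, 0.0, -1.2]
grip_width: 0.0486
```

```bash
python3 go.py 441.3 -136.2 85 0 10
```

```text
clock 19.4 pos [435.  -93.6 144.8] yaw 0.7 tilt 2.82 w 0.0486 F [ 0.   0.  -1.2]
delta tool [ 8.4 41.4 60.4] turn 0.7 j6 target 73
[[1,4,6,0.1],[1,4,6,0.1],[1,4,6,0.1],[1,4,6,0.1],[1,4,6,0.1],[1,4,6,0.1],[1,4,6,0.1],[1,4,6,0.1],[1,4,6,0.1],[1,4,6,0.1]]
```

apply_moves(moves=[[[1,4,0,0],[2,7,0,0.7],[2,7,0,0],[1,7,3,0],[1,6,5,0],[0,3,7,0],[0,1,8,0],[0,0,8,0],[0,0,5,0],[0,0,2,0]]])

```text
clock: 20.4
eef_pos: [0.4404, -0.1334, 0.1033]
tool_rot: [1.0, -0.002, -0.023, 0.011]
ft_force: [-0.1, 0.1, -0.6]
grip_width: 0.0487
```

apply_moves(moves=[[[0,0,0,0],[0,0,0,0],[0,0,0,0],[0,0,0,0],[0,0,0,0],[0,0,0,0],[0,0,0,0],[0,0,0,0],[0,0,0,0],[0,0,0,0]]])

```text
clock: 21.4
eef_pos: [0.4411, -0.1329, 0.1041]
tool_rot: [1.0, -0.001, -0.022, 0.011]
ft_force: [0.1, -0.0, -0.5]
grip_width: 0.0486
```

```bash
python3 go.py 441.8 -136.2 80 0 10
```

```text
clock 21.4 pos [ 441.1 -132.9  104.1] yaw -0.1 tilt 2.8 w 0.0486 F [ 0.1 -0.  -0.5]
delta tool [ 1.8  2.8 24.1] turn -0.1 j6 target 73
[[0,0,2,-0.0],[0,0,2,-0.0],[0,0,2,-0.0],[0,0,2,-0.0],[0,0,2,-0.0],[0,0,2,-0.0],[0,0,2,-0.0],[0,0,2,-0.0],[0,0,2,-0.0],[0,0,2,-0.0]]
```

apply_moves(moves=[[[1,2,0,0],[1,1,1,0],[0,0,4,0],[0,0,5,0],[0,0,5,0],[0,0,3,0],[0,0,1,0],[0,0,0,0],[0,0,0,0],[0,0,0,0]]])

```text
clock: 22.4
eef_pos: [0.4418, -0.1365, 0.0827]
tool_rot: [1.0, -0.001, -0.022, 0.011]
ft_force: [-0.0, 0.1, -0.3]
grip_width: 0.0487
```

```bash
python3 go.py 441.8 -136.2 70 0 10
python3 - <<'E'
from h import *
c=shot('side'); cv2.imwrite('pics/s4.png',cv2.resize(c['color'][120:220,230:370],None,fx=5,fy=5,interpolation=2)[:,:,::-1])
E
```

```text
clock 22.4 pos [ 441.8 -136.5   82.7] yaw -0.1 tilt 2.86 w 0.0487 F [-0.   0.1 -0.3]
delta tool [ 0.5 -0.6 12.7] turn -0.1 j6 target 73
[[0,0,1,-0.0],[0,0,1,-0.0],[0,0,1,-0.0],[0,0,1,-0.0],[0,0,1,-0.0],[0,0,1,-0.0],[0,0,1,-0.0],[0,0,1,-0.0],[0,0,1,-0.0],[0,0,1,-0.0]]
```

View pics/s4.png

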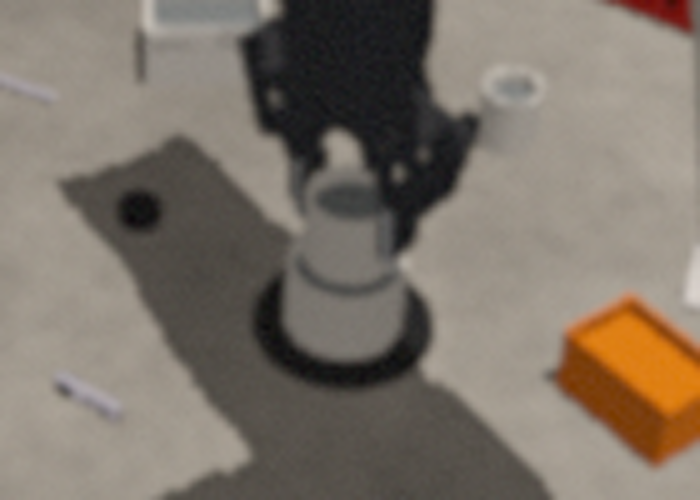

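The medium pot hangs centred over the large pot's rim, at about (345,270) in the crop. I'll lower, release and retreat.

apply_moves(moves=[[[0,0,2,0],[0,0,3,0],[0,0,3,0],[0,0,2,0],[0,0,1,0],[0,0,1,0],[0,0,1,0],[0,0,0,0],[0,0,0,0],[0,0,0,0]]])

```text
clock: 23.45
eef_pos: [0.4423, -0.1372, 0.0705]
tool_rot: [1.0, -0.001, -0.021, 0.011]
ft_force: [-0.3, -0.2, -1.0]
grip_width: 0.0486
```

```bash
python3 go.py 441.8 -136.2 70 0 10
```

```text
clock 23.4 pos [ 442.3 -137.2   70.5] yaw -0.1 tilt 2.73 w 0.0486 F [-0.3 -0.2 -1. ]
delta tool [-0.5 -1.   0.5] turn -0.1 j6 target 73
[[0,0,0,-0.0],[0,0,0,-0.0],[0,0,0,-0.0],[0,0,0,-0.0],[0,0,0,-0.0],[0,0,0,-0.0],[0,0,0,-0.0],[0,0,0,-0.0],[0,0,0,-0.0],[0,0,0,-0.0]]
```

apply_moves(moves=[[[0,0,1,0],[0,0,1,0],[0,0,0,0],[0,0,0,0],[0,0,0,0],[0,0,0,0],[0,0,0,0],[0,0,0,0],[0,0,0,0],[0,0,0,0]]])

```text
clock: 24.45
eef_pos: [0.4429, -0.1374, 0.0702]
tool_rot: [1.0, -0.001, -0.02, 0.012]
ft_force: [-0.4, -0.4, -0.0]
grip_width: 0.0483
```

apply_moves(moves=[[[0,0,0,0],[0,0,0,0],[0,0,0,0],[0,0,0,0],[0,0,0,0],[0,0,0,0],[0,0,0,0],[0,0,0,0],[0,0,0,0],[0,0,0,0]]], hand=1)

```text
clock: 25.45
eef_pos: [0.4429, -0.1374, 0.0696]
tool_rot: [1.0, -0.001, -0.02, 0.012]
ft_force: [-0.7, 0.1, -0.4]
grip_width: 0.0853
```

apply_moves(moves=[[[0,0,-5,0],[0,0,-12,0],[0,0,-15,0],[0,0,-15,0],[0,0,-15,0],[0,0,-12,0],[0,0,-6,0],[0,0,-2,0],[0,0,0,0],[0,0,0,0]]])

```text
clock: 26.45
eef_pos: [0.4456, -0.1352, 0.156]
tool_rot: [1.0, -0.001, -0.021, 0.011]
ft_force: [0.4, -0.9, -0.3]
grip_width: 0.0854
```

```bash
python3 go.py 471 -329.3 110 0 10
```

```text
clock 26.4 pos [ 445.6 -135.2  156. ] yaw -0.1 tilt 2.71 w 0.0854 F [ 0.4 -0.9 -0.3]
delta tool [ 27.7 193.   49.4] turn -0.1 j6 target 55
[[3,19,5,-0.0],[3,19,5,-0.0],[3,19,5,-0.0],[3,19,5,-0.0],[3,19,5,-0.0],[3,19,5,-0.0],[3,19,5,-0.0],[3,19,5,-0.0],[3,19,5,-0.0],[3,19,5,-0.0]]
```

apply_moves(moves=[[[1,10,0,0],[3,20,1,0],[4,27,2,0],[4,28,4,0],[4,28,5,0],[4,26,6,0],[3,20,6,0],[2,13,6,0],[1,7,5,0],[0,3,3,0]]])

```text
clock: 27.45
eef_pos: [0.4673, -0.3285, 0.1134]
tool_rot: [1.0, -0.0, -0.025, 0.01]
ft_force: [0.8, 0.2, 0.5]
grip_width: 0.0853
```

```bash
python3 m2.py 301 190 .082 162 nest1.png; python3 go.py 471 -329.3 60 0 10
```

```text
rim 456.1 -132.4 size 18.8 46.1 long 108.9 circ [ 448.5 -135. ]
clock 27.5 pos [ 467.  -328.5  113. ] yaw -0.1 tilt 3.13 w 0.0852 F [-0.2 -0.6  0.1]
delta tool [ 6.7 -0.2 52.7] turn -0.1 j6 target 55
[[1,0,5,-0.0],[1,0,5,-0.0],[1,0,5,-0.0],[1,0,5,-0.0],[1,0,5,-0.0],[1,0,5,-0.0],[1,0,5,-0.0],[1,0,5,-0.0],[1,0,5,-0.0],[1,0,5,-0.0]]
```

View pics/nest1.png

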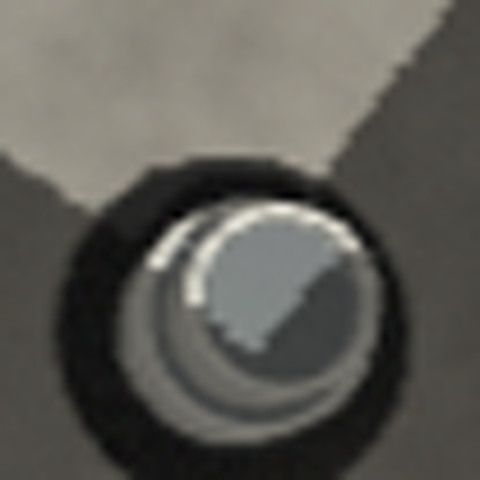

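Run:
```python
from h import *
c=shot('top'); print(onz(c,306.2-.5,195.4-.5,.082),onz(c,301.9-.5,198.7-.5,.050))
print(proj(c,np.array([.471,-.329,.04])))
```

```text
[ 0.44394346 -0.13891331  0.082     ] [ 0.43931484 -0.13359806  0.05      ]
[378.26888902 185.37142029]
```

apply_moves(moves=[[[3,0,0,0],[2,0,3,0],[1,0,6,0],[0,0,8,0],[0,0,9,0],[0,0,8,0],[0,0,6,0],[0,0,3,0],[0,0,0,0],[0,0,0,0]]])

```text
clock: 28.55
eef_pos: [0.4715, -0.3252, 0.0668]
tool_rot: [1.0, 0.002, -0.026, 0.009]
ft_force: [-0.4, 0.0, 0.3]
grip_width: 0.0858
```

```bash
python3 go.py 471 -329.3 31 0 10
```

```text
clock 28.6 pos [ 471.5 -325.2   66.8] yaw 0.2 tilt 3.12 w 0.0858 F [-0.4  0.   0.3]
delta tool [ 1.3  3.5 35.8] turn 0.2 j6 target 55
[[0,0,4,0.0],[0,0,4,0.0],[0,0,4,0.0],[0,0,4,0.0],[0,0,4,0.0],[0,0,4,0.0],[0,0,4,0.0],[0,0,4,0.0],[0,0,4,0.0],[0,0,4,0.0]]
```

apply_moves(moves=[[[1,3,0,0],[0,1,3,0],[0,0,6,0],[0,0,7,0],[0,0,7,0],[0,0,5,0],[0,0,3,0],[0,0,1,0],[0,0,0,0],[0,0,0,0]]])

```text
clock: 29.55
eef_pos: [0.4711, -0.3306, 0.0324]
tool_rot: [1.0, 0.002, -0.025, 0.01]
ft_force: [-0.3, -0.5, -0.0]
grip_width: 0.0854
```

```bash
python3 go.py 471 -329.3 32 0 10
python3 - <<'E'
from h import *
c=shot('top'); im=c['color']; u,v,r=303,195,26
p=cv2.resize(im[v-r:v+r,u-r:u+r],(480,480),interpolation=cv2.INTER_CUBIC)
cv2.imwrite('pics/nest2.png',p[:,:,::-1])
g=cv2.cvtColor(p,cv2.COLOR_RGB2GRAY)
s=480/(2*r)
for R,lo,hi,z,n in [(1,.5,1,.082,'M')]:
    pass
# predicted outlines: RL centre from earlier rim measurement
for x,y,z,n in [(.4395,-.1362,.050,'RL rim'),(.4425,-.137,.082,'RM as released')]:
    q=proj(c,np.array([x,y,z])); print(n,q,((q-[u-r,v-r]+.5)*s).round())
E
```

```text
clock 29.6 pos [ 471.1 -330.6   32.4] yaw 0.2 tilt 3.09 w 0.0854 F [-0.3 -0.5 -0. ]
delta tool [-0.1 -1.3  0.4] turn 0.2 j6 target 55
[[0,0,0,0.0],[0,0,0,0.0],[0,0,0,0.0],[0,0,0,0.0],[0,0,0,0.0],[0,0,0,0.0],[0,0,0,0.0],[0,0,0,0.0],[0,0,0,0.0],[0,0,0,0.0]]
RL rim [302.45451054 198.11642002] [240. 273.]
RM as released [304.91136733 195.51258145] [262. 249.]
```

View pics/nest2.png

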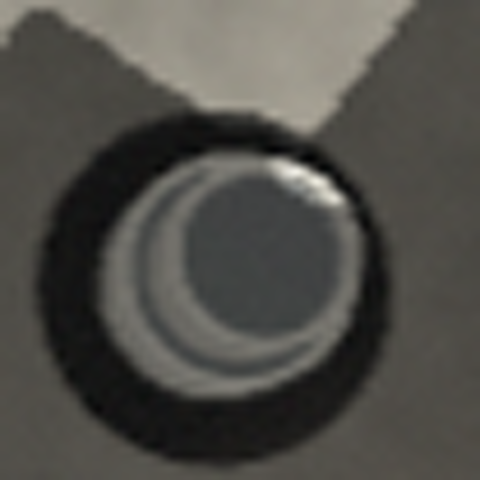

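The medium pot's well is centred at about (264,253) in the crop. I predicted (262,249) from where it was released, so it's seated inside the large pot. Gripping the small pot.

apply_moves(moves=[[[0,0,0,0],[0,0,0,0],[0,0,0,0],[0,0,0,0],[0,0,0,0],[0,0,0,0],[0,0,0,0],[0,0,0,0],[0,0,0,0],[0,0,0,0]]], hand=-1)

```text
clock: 30.6
eef_pos: [0.4721, -0.3311, 0.0339]
tool_rot: [1.0, 0.002, -0.024, 0.01]
ft_force: [0.4, 0.5, 0.7]
grip_width: 0.0344
```

apply_moves(moves=[[[0,0,-5,0],[0,0,-12,0],[0,0,-18,0],[0,0,-20,0],[0,0,-20,0],[0,0,-18,0],[0,0,-12,0],[0,0,-5,0],[0,0,-2,0],[0,0,0,0]]])

```text
clock: 31.6
eef_pos: [0.4778, -0.3285, 0.156]
tool_rot: [1.0, 0.002, -0.023, 0.011]
ft_force: [0.2, 0.5, -0.4]
grip_width: 0.0342
```

```bash
python3 go.py 442.3 -138.8 150 0 10
```

```text
clock 31.6 pos [ 477.8 -328.5  156. ] yaw 0.2 tilt 2.92 w 0.0342 F [ 0.2  0.5 -0.4]
delta tool [ -34.5 -190.     3.5] turn 0.2 j6 target 73
[[-3,-19,0,0.0],[-3,-19,0,0.0],[-3,-19,0,0.0],[-3,-19,0,0.0],[-3,-19,0,0.0],[-3,-19,0,0.0],[-3,-19,0,0.0],[-3,-19,0,0.0],[-4,-19,0,0.0],[-4,-19,0,0.0]]
```

apply_moves(moves=[[[-2,-10,0,0],[-4,-19,0,0],[-5,-26,0,0],[-5,-28,0,0],[-5,-28,0,0],[-5,-26,0,0],[-4,-19,0,0],[-2,-11,0,0],[-1,-6,0,0],[0,-2,0,0]]])

```text
clock: 32.6
eef_pos: [0.4352, -0.1415, 0.1463]
tool_rot: [1.0, 0.002, -0.03, 0.007]
ft_force: [0.6, -0.4, -0.1]
grip_width: 0.0341
```

```bash
python3 go.py 442.3 -138.8 120 0 10
```

```text
clock 32.6 pos [ 435.2 -141.5  146.3] yaw 0.2 tilt 3.59 w 0.0341 F [ 0.6 -0.4 -0.1]
delta tool [ 8.7 -3.1 25.7] turn 0.2 j6 target 73
[[1,0,3,0.0],[1,0,3,0.0],[1,0,3,0.0],[1,0,3,0.0],[1,0,3,0.0],[1,0,3,0.0],[1,0,3,0.0],[1,0,3,0.0],[1,0,3,0.0],[1,0,3,0.0]]
```

apply_moves(moves=[[[3,-1,0,0],[3,-1,2,0],[2,0,4,0],[0,0,5,0],[0,0,6,0],[0,0,5,0],[0,0,2,0],[0,0,0,0],[0,0,0,0],[0,0,0,0]]])

```text
clock: 33.6
eef_pos: [0.4428, -0.1424, 0.1185]
tool_rot: [0.999, -0.0, -0.031, 0.007]
ft_force: [-1.0, 1.0, -0.3]
grip_width: 0.0342
```

```bash
python3 go.py 443 -138.8 105 0 10
```

```text
clock 33.6 pos [ 442.8 -142.4  118.5] yaw -0.0 tilt 3.64 w 0.0342 F [-1.   1.  -0.3]
delta tool [ 1.  -3.8 13.4] turn -0.1 j6 target 73
[[0,0,1,-0.0],[0,0,1,-0.0],[0,0,1,-0.0],[0,0,1,-0.0],[0,0,1,-0.0],[0,0,1,-0.0],[0,0,1,-0.0],[0,0,1,-0.0],[0,0,1,-0.0],[0,0,1,-0.0]]
```

apply_moves(moves=[[[0,-2,0,0],[1,-2,0,0],[0,0,0,0],[0,0,0,0],[0,0,0,0],[0,0,0,0],[0,0,0,0],[0,0,0,0],[0,0,0,0],[0,0,0,0]]])

```text
clock: 34.6
eef_pos: [0.4444, -0.138, 0.1192]
tool_rot: [1.0, 0.0, -0.03, 0.008]
ft_force: [-0.2, 0.3, -1.2]
grip_width: 0.0339
```

```bash
python3 go.py 443 -138.8 105 0 10
python3 - <<'E'
from h import *
c=shot('side'); cv2.imwrite('pics/s5.png',cv2.resize(c['color'][110:210,230:370],None,fx=5,fy=5,interpolation=2)[:,:,::-1])
E
```

```text
clock 34.6 pos [ 444.4 -138.   119.2] yaw -0.0 tilt 3.55 w 0.0339 F [-0.2  0.3 -1.2]
delta tool [-0.6  0.6 14.3] turn -0.0 j6 target 73
[[0,0,1,-0.0],[0,0,1,-0.0],[0,0,1,-0.0],[0,0,1,-0.0],[0,0,1,-0.0],[0,0,1,-0.0],[0,0,1,-0.0],[0,0,1,-0.0],[0,0,1,-0.0],[0,0,1,-0.0]]
```

View pics/s5.png

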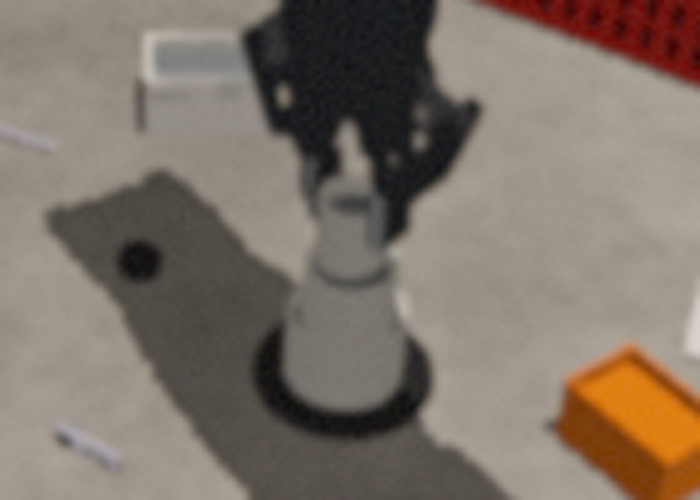

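The small pot is centred over the medium one, at about (350,265) in the crop. Lowering it.

apply_moves(moves=[[[0,0,2,0],[0,0,3,0],[0,0,3,0],[0,0,2,0],[0,0,2,0],[0,0,1,0],[0,0,1,0],[0,0,1,0],[0,0,0,0],[0,0,0,0]]])

```text
clock: 35.65
eef_pos: [0.4446, -0.1385, 0.1064]
tool_rot: [1.0, 0.0, -0.028, 0.008]
ft_force: [-0.2, 0.8, -0.2]
grip_width: 0.0343
```

apply_moves(moves=[[[0,0,1,0],[0,0,1,0],[0,0,0,0],[0,0,0,0],[0,0,0,0],[0,0,0,0],[0,0,0,0],[0,0,0,0],[0,0,0,0],[0,0,0,0]]])

```text
clock: 36.65
eef_pos: [0.4454, -0.1388, 0.1059]
tool_rot: [1.0, 0.0, -0.027, 0.008]
ft_force: [-0.0, 0.7, 1.3]
grip_width: 0.0344
```

apply_moves(moves=[[[0,0,0,0],[0,0,0,0],[0,0,0,0],[0,0,0,0],[0,0,0,0],[0,0,0,0],[0,0,0,0],[0,0,0,0],[0,0,0,0],[0,0,0,0]]], hand=1)

```text
clock: 37.65
eef_pos: [0.445, -0.1387, 0.1049]
tool_rot: [1.0, 0.0, -0.028, 0.008]
ft_force: [0.7, 0.9, 0.5]
grip_width: 0.0855
```

apply_moves(moves=[[[0,0,-5,0],[0,0,-12,0],[0,0,-15,0],[0,0,-15,0],[0,0,-12,0],[0,0,-6,0],[0,0,-2,0],[0,0,0,0],[0,0,0,0],[0,0,0,0]]])

```text
clock: 38.65
eef_pos: [0.448, -0.1373, 0.1748]
tool_rot: [1.0, 0.0, -0.029, 0.008]
ft_force: [-0.4, -0.0, -0.4]
grip_width: 0.0858
```

```bash
python3 go.py 638.5 242.8 150 73.1 20
```

```text
clock 38.6 pos [ 448.  -137.3  174.8] yaw -0.0 tilt 3.4 w 0.0858 F [-0.4 -0.  -0.4]
delta tool [ 191.5 -380.3    7.9] turn -73.1 j6 target 38
[[10,-19,0,-3.7],[11,-18,0,-3.7],[12,-18,0,-3.7],[13,-17,0,-3.7],[14,-16,0,-3.7],[15,-15,0,-3.7],[16,-14,0,-3.7],[17,-13,0,-3.7],[18,-12,0,-3.7],[18,-11,0,-3.7],[19,-10,0,-3.7],[20,-8,0,-3.7],[20,-7,0,-3.7],[20,-6,0,-3.7],[21,-4,0,-3.7],[21,-3,0,-3.7],[21,-2,0,-3.7],[21,0,0,-3.7],[21,1,0,-3.7],[21,2,0,-3.7]]
```

apply_moves(moves=[[[6,-10,0,-3.7],[11,-18,0,-3.7],[12,-18,0,-3.7],[13,-17,0,-3.7],[14,-16,0,-3.7],[15,-15,0,-3.7],[16,-14,0,-3.7],[17,-13,0,-3.7],[18,-12,0,-3.7],[18,-11,0,-3.7]]])

```text
clock: 39.65
eef_pos: [0.5361, 0.0497, 0.1596]
tool_rot: [0.944, 0.327, -0.036, -0.004]
ft_force: [-0.1, -0.1, -0.8]
grip_width: 0.0855
```

```bash
python3 go.py 638.5 242.8 130 73.1 10
```

```text
clock 39.6 pos [536.1  49.7 159.6] yaw 38.2 tilt 4.12 w 0.0855 F [-0.1 -0.1 -0.8]
delta tool [201.4 -87.8  19.3] turn -35.0 j6 target 38
[[20,-9,2,-3.5],[21,-8,2,-3.5],[21,-6,2,-3.5],[21,-5,2,-3.5],[22,-4,2,-3.5],[22,-2,2,-3.5],[22,-1,2,-3.5],[22,0,2,-3.5],[22,2,2,-3.5],[22,3,2,-3.5]]
```

apply_moves(moves=[[[20,-9,0,-3.5],[21,-8,0,-3.5],[21,-6,0,-3.5],[21,-5,0,-3.5],[22,-4,0,-3.5],[22,-2,0,-3.5],[20,-1,0,-3.5],[16,0,0,-3.5],[10,1,0,-3.5],[5,1,0,-3.5]]])

```text
clock: 40.65
eef_pos: [0.6201, 0.2207, 0.1399]
tool_rot: [0.793, 0.607, -0.04, -0.018]
ft_force: [0.1, 0.1, -0.1]
grip_width: 0.0853
```

```bash
python3 go.py 638.5 242.8 70 73.1 10
```

```text
clock 40.6 pos [620.1 220.7 139.9] yaw 74.9 tilt 5.02 w 0.0853 F [ 0.1  0.1 -0.1]
delta tool [29.  17.3 67.6] turn 1.8 j6 target 38
[[3,2,7,0.2],[3,2,7,0.2],[3,2,7,0.2],[3,2,7,0.2],[3,2,7,0.2],[3,2,7,0.2],[3,2,7,0.2],[3,2,7,0.2],[3,2,7,0.2],[3,2,7,0.2]]
```

apply_moves(moves=[[[6,8,-1,0],[6,8,-1,0],[6,8,-1,0],[6,8,-1,0],[6,8,-1,0],[6,8,-1,0],[6,8,-1,0],[6,8,-1,0],[6,8,-1,0],[6,8,-1,0]]])

```text
clock: 41.65
eef_pos: [0.7116, 0.2591, 0.1279]
tool_rot: [0.792, 0.608, -0.049, -0.021]
ft_force: [0.5, 0.4, -0.2]
grip_width: 0.0851
```

```bash
python3 go.py 638.5 242.8 70 73.1 10; python3 -c "
from h import *
print(telemetry.get_obs()['joint_pos'].round(3))"
```

```text
clock 41.6 pos [711.6 259.1 127.9] yaw 75.2 tilt 6.17 w 0.0851 F [ 0.5  0.4 -0.2]
delta tool [-31.4 -60.6  65.6] turn 1.9 j6 target 38
[[-3,-6,7,0.2],[-3,-6,7,0.2],[-3,-6,7,0.2],[-3,-6,7,0.2],[-3,-6,7,0.2],[-3,-6,7,0.2],[-3,-6,7,0.2],[-3,-6,7,0.2],[-3,-6,7,0.2],[-3,-6,7,0.2]]
[0.345 0.972 0.938 1.644 0.01  0.606]
```

apply_moves(moves=[[[-3,-6,0,0],[-5,-11,0,0],[-6,-12,0,1],[-6,-12,0,0.9],[-5,-10,0,0],[-3,-6,0,0],[-1,-2,0,0],[0,0,0,0],[0,0,0,0],[0,0,0,0]]])

```text
clock: 42.65
eef_pos: [0.6432, 0.2458, 0.121]
tool_rot: [0.802, 0.594, -0.058, -0.023]
ft_force: [-0.4, 0.6, -0.7]
grip_width: 0.0854
```

```bash
python3 go.py 638.5 242.8 70 73.1 10; python3 -c "
from h import *
print(telemetry.get_obs()['joint_pos'].round(3))"
```

```text
clock 42.6 pos [643.2 245.8 121. ] yaw 73.2 tilt 7.19 w 0.0854 F [-0.4  0.6 -0.7]
delta tool [-0.8  1.8 51.2] turn -0.1 j6 target 38
[[0,0,5,-0.0],[0,0,5,-0.0],[0,0,5,-0.0],[0,0,5,-0.0],[0,0,5,-0.0],[0,0,5,-0.0],[0,0,5,-0.0],[0,0,5,-0.0],[0,0,5,-0.0],[0,0,5,-0.0]]
[0.36  0.799 0.575 1.472 0.012 0.656]
```

```bash
python3 go.py 548 238 50 73.1 10
```

```text
clock 42.6 pos [643.2 245.8 121. ] yaw 73.2 tilt 7.19 w 0.0854 F [-0.4  0.6 -0.7]
delta tool [-30.2 -80.6  82.2] turn -0.1 j6 target 40
[[-3,-8,8,-0.0],[-3,-8,8,-0.0],[-3,-8,8,-0.0],[-3,-8,8,-0.0],[-3,-8,8,-0.0],[-3,-8,8,-0.0],[-3,-8,8,-0.0],[-3,-8,8,-0.0],[-3,-8,8,-0.0],[-3,-8,8,-0.0]]
```

apply_moves(moves=[[[-4,-10,0,0],[-5,-15,0,0],[-6,-16,0,0],[-6,-16,0,0],[-5,-13,6,0],[-3,-7,10,0],[-1,-3,12,0],[0,0,12,0],[0,0,8,0],[0,0,4,0]]])

```text
clock: 43.65
eef_pos: [0.5541, 0.2395, 0.0768]
tool_rot: [0.803, 0.593, -0.056, -0.022]
ft_force: [-0.3, -1.1, -0.3]
grip_width: 0.0856
```

```bash
python3 go.py 548 238 10 73.1 10
```

```text
clock 43.6 pos [554.1 239.5  76.8] yaw 73.1 tilt 6.89 w 0.0856 F [-0.3 -1.1 -0.3]
delta tool [ 1.1  1.5 67.1] turn -0.1 j6 target 40
[[0,0,7,-0.0],[0,0,7,-0.0],[0,0,7,-0.0],[0,0,7,-0.0],[0,0,7,-0.0],[0,0,7,-0.0],[0,0,7,-0.0],[0,0,7,-0.0],[0,0,7,-0.0],[0,0,7,-0.0]]
```

apply_moves(moves=[[[0,0,5,0],[0,0,9,0],[0,0,10,0],[0,0,9,0],[0,0,7,0],[0,0,5,0],[0,0,3,0],[0,0,3,0],[0,0,3,0],[0,0,3,0]]])

```text
clock: 44.65
eef_pos: [0.5482, 0.2377, 0.015]
tool_rot: [0.803, 0.593, -0.056, -0.022]
ft_force: [0.5, -0.6, -0.2]
grip_width: 0.0853
```

apply_moves(moves=[[[0,0,3,0],[0,0,3,0],[0,0,3,0],[0,0,3,0],[0,0,3,0],[0,0,3,0],[0,0,3,0],[0,0,3,0],[0,0,3,0],[0,0,3,0]]])

```text
clock: 45.65
eef_pos: [0.5479, 0.2377, 0.0065]
tool_rot: [0.803, 0.594, -0.048, -0.022]
ft_force: [-5.1, -3.7, 14.9]
grip_width: 0.0852
```

Pressing on the table brings the accumulated tilt back down at about 15 N, so I'll continue.

apply_moves(moves=[[[0,0,4,0],[0,0,4,0],[0,0,4,0],[0,0,4,0],[0,0,4,0],[0,0,4,0],[0,0,4,0],[0,0,4,0],[0,0,4,0],[0,0,4,0]]])

```text
clock: 46.65
eef_pos: [0.5479, 0.2375, 0.0054]
tool_rot: [0.802, 0.595, -0.036, -0.022]
ft_force: [-7.0, -5.2, 19.9]
grip_width: 0.0855
```

```bash
python3 go.py 548 238 10 73.1 10
```

```text
clock 46.6 pos [547.9 237.5   5.4] yaw 73.2 tilt 4.88 w 0.0855 F [-7.  -5.2 19.9]
delta tool [ 0.3 -0.4 -4.6] turn 0.1 j6 target 40
[[0,0,0,0.0],[0,0,0,0.0],[0,0,0,0.0],[0,0,0,0.0],[0,0,0,0.0],[0,0,0,0.0],[0,0,0,0.0],[0,0,0,0.0],[0,0,0,0.0],[0,0,0,0.0]]
```

apply_moves(moves=[[[0,0,6,0],[0,0,6,0],[0,0,6,0],[0,0,6,0],[0,0,6,0],[0,0,6,0],[0,0,6,0],[0,0,6,0],[0,0,6,0],[0,0,6,0]]])

```text
clock: 47.65
eef_pos: [0.5479, 0.2374, 0.0039]
tool_rot: [0.802, 0.597, -0.02, -0.023]
ft_force: [-10.8, -7.7, 32.6]
grip_width: 0.0857
```

apply_moves(moves=[[[0,0,6,0],[0,0,6,0],[0,0,6,0],[0,0,6,0],[0,0,6,0],[0,0,6,0],[0,0,6,0],[0,0,6,0],[0,0,6,0],[0,0,6,0]]])

```text
clock: 48.65
eef_pos: [0.5481, 0.2374, 0.0039]
tool_rot: [0.803, 0.596, -0.008, -0.016]
ft_force: [-11.3, -2.9, 34.5]
grip_width: 0.0854
```

```bash
sed -i "s/,'w',round/,'zxy',M[:2,2].round(3),'w',round/" go.py; python3 go.py 548 238 10 73.1 10
```

```text
clock 48.6 pos [548.1 237.4   3.9] yaw 73.1 tilt 2.08 zxy [-0.032  0.017] w 0.0854 F [-11.3  -2.9  34.5]
delta tool [ 0.6 -0.5 -6.1] turn 0.0 j6 target 40
[[0,0,-1,0.0],[0,0,-1,0.0],[0,0,-1,0.0],[0,0,-1,0.0],[0,0,-1,0.0],[0,0,-1,0.0],[0,0,-1,0.0],[0,0,-1,0.0],[0,0,-1,0.0],[0,0,-1,0.0]]
```

apply_moves(moves=[[[0,0,6,0],[0,0,6,0],[0,0,6,0],[0,0,6,0],[0,0,6,0],[0,0,6,0],[0,0,5,0],[0,0,0,0],[0,0,-5,0],[0,0,-10,0]]])

```text
clock: 49.65
eef_pos: [0.5482, 0.2372, 0.0216]
tool_rot: [0.805, 0.593, -0.001, -0.009]
ft_force: [0.2, 0.2, -0.1]
grip_width: 0.0851
```

apply_moves(moves=[[[0,0,-10,0],[0,0,-12,0],[0,0,-12,0],[0,0,-10,0],[0,0,-8,0],[0,0,-4,0],[0,0,0,0],[0,0,0,0],[0,0,0,0],[0,0,0,0]]])

```text
clock: 50.65
eef_pos: [0.5499, 0.2365, 0.083]
tool_rot: [0.805, 0.593, -0.0, -0.009]
ft_force: [-0.0, 0.0, -0.3]
grip_width: 0.0855
```

```bash
python3 go.py 638.5 242.8 85 73.1 10
```

```text
clock 50.6 pos [549.9 236.5  83. ] yaw 72.8 tilt 1.07 zxy [-0.011  0.015] w 0.0855 F [-0.   0.  -0.3]
delta tool [32.3 82.7 -2.9] turn -0.3 j6 target 38
[[3,8,0,-0.0],[3,8,0,-0.0],[3,8,0,-0.0],[3,8,0,-0.0],[3,8,0,-0.0],[3,8,0,-0.0],[3,8,0,-0.0],[3,8,0,-0.0],[3,8,0,-0.0],[3,8,0,-0.0]]
```

apply_moves(moves=[[[2,5,-1,-0.3],[4,10,-1,0],[5,14,-1,0],[5,14,-1,0],[5,13,-1,0],[4,10,0,0],[2,5,0,0],[1,2,0,0],[0,0,0,0],[0,0,0,0]]])

```text
clock: 51.65
eef_pos: [0.6303, 0.2414, 0.0832]
tool_rot: [0.803, 0.596, -0.003, -0.01]
ft_force: [-0.3, -0.3, 0.2]
grip_width: 0.0854
```

```bash
python3 go.py 638.5 242.8 30 73.1 10
```

```text
clock 51.6 pos [630.3 241.4  83.2] yaw 73.2 tilt 1.23 zxy [-0.017  0.012] w 0.0854 F [-0.3 -0.3  0.2]
delta tool [ 3.3  8.5 53.1] turn 0.1 j6 target 38
[[0,1,5,0.0],[0,1,5,0.0],[0,1,5,0.0],[0,1,5,0.0],[0,1,5,0.0],[0,1,5,0.0],[0,1,5,0.0],[0,1,5,0.0],[0,1,5,0.0],[0,1,5,0.0]]
```

apply_moves(moves=[[[1,4,2,0],[1,3,5,0],[0,1,8,0],[0,0,9,0],[0,0,9,0],[0,0,8,0],[0,0,6,0],[0,0,3,0],[0,0,1,0],[0,0,0,0]]])

```text
clock: 52.65
eef_pos: [0.6357, 0.2414, 0.026]
tool_rot: [0.803, 0.596, -0.005, -0.011]
ft_force: [0.0, 0.2, 0.3]
grip_width: 0.0856
```

apply_moves(moves=[[[0,0,0,0],[0,0,0,0],[0,0,0,0],[0,0,0,0],[0,0,0,0],[0,0,0,0],[0,0,0,0],[0,0,0,0],[0,0,0,0],[0,0,0,0]]], hand=-1)

```text
clock: 53.65
eef_pos: [0.6364, 0.2417, 0.0274]
tool_rot: [0.803, 0.596, -0.004, -0.011]
ft_force: [0.3, 1.0, -2.0]
grip_width: 0.0611
```

```bash
python3 go.py 638.5 242.8 100 73.1 10;  python3 go.py 442.3 127.3 100 138.4 20
```

```text
clock 53.6 pos [636.4 241.7  27.4] yaw 73.2 tilt 1.3 zxy [-0.019  0.012] w 0.0611 F [ 0.3  1.  -2. ]
delta tool [  2.1   0.1 -72.6] turn 0.1 j6 target 38
[[0,0,-7,0.0],[0,0,-7,0.0],[0,0,-7,0.0],[0,0,-7,0.0],[0,0,-7,0.0],[0,0,-7,0.0],[0,0,-7,0.0],[0,0,-7,0.0],[0,0,-7,0.0],[0,0,-7,0.0]]
clock 53.6 pos [636.4 241.7  27.4] yaw 73.2 tilt 1.3 zxy [-0.019  0.012] w 0.0611 F [ 0.3  1.  -2. ]
delta tool [-165.1 -154.4  -70.2] turn -65.2 j6 target -32
[[-8,-8,-4,-3.3],[-8,-8,-4,-3.3],[-7,-9,-4,-3.3],[-7,-9,-4,-3.3],[-6,-9,-4,-3.3],[-6,-10,-4,-3.3],[-5,-10,-4,-3.3],[-5,-10,-4,-3.3],[-4,-11,-4,-3.3],[-3,-11,-4,-3.3],[-3,-11,-4,-3.3],[-2,-11,-4,-3.3],[-2,-11,-4,-3.3],[-1,-11,-4,-3.3],[0,-11,-4,-3.3],[0,-11,-4,-3.3],[1,-11,-4,-3.3],[2,-11,-4,-3.3],[2,-11,-4,-3.3],[3,-11,-4,-3.3]]
```

apply_moves(moves=[[[0,0,-5,0],[0,0,-12,0],[0,0,-15,0],[0,0,-15,0],[0,0,-10,0],[-3,-3,-5,-2],[-7,-9,0,-3.3],[-10,-13,0,-3.3],[-9,-14,0,-3.3],[-8,-14,0,-3.3]]])

```text
clock: 54.65
eef_pos: [0.5815, 0.2141, 0.1005]
tool_rot: [0.713, 0.701, 0.002, -0.009]
ft_force: [-1.2, -0.0, -0.5]
grip_width: 0.061
```

```bash
python3 go.py 442.3 127.3 90 138.4 10
```

```text
clock 54.6 pos [581.5 214.1 100.5] yaw 89.1 tilt 1.04 zxy [-0.01   0.015] w 0.061 F [-1.2 -0.  -0.5]
delta tool [ -89.3 -137.6   10.5] turn -49.3 j6 target -32
[[-9,-14,1,-4.9],[-8,-14,1,-4.9],[-6,-15,1,-4.9],[-5,-16,1,-4.9],[-4,-16,1,-4.9],[-2,-16,1,-4.9],[-1,-16,1,-4.9],[0,-16,1,-4.9],[2,-16,1,-4.9],[3,-16,1,-4.9]]
```

apply_moves(moves=[[[-9,-14,0,-4.9],[-8,-14,0,-4.9],[-6,-15,0,-4.9],[-5,-16,0,-4.9],[-4,-16,0,-4.9],[-2,-16,0,-4.9],[-1,-15,0,-4.9],[0,-12,0,-4.5],[1,-6,0,-4],[0,-2,0,-2]]])

```text
clock: 55.65
eef_pos: [0.4656, 0.1393, 0.1097]
tool_rot: [0.376, 0.927, 0.009, -0.003]
ft_force: [0.3, 0.2, -1.6]
grip_width: 0.0611
```

```bash
python3 go.py 442.3 127.3 60 138.4 10
```

```text
clock 55.6 pos [465.6 139.3 109.7] yaw 135.8 tilt 1.08 zxy [0.001 0.019] w 0.0611 F [ 0.3  0.2 -1.6]
delta tool [  7.8 -25.6  49.5] turn -2.6 j6 target -32
[[1,-3,5,-0.3],[1,-3,5,-0.3],[1,-3,5,-0.3],[1,-3,5,-0.3],[1,-3,5,-0.3],[1,-3,5,-0.3],[1,-3,5,-0.3],[1,-3,5,-0.3],[1,-3,5,-0.3],[1,-3,5,-0.3]]
```

apply_moves(moves=[[[1,-4,0,-1],[2,-6,0,-1],[2,-6,3,-0.6],[2,-5,6,0],[1,-3,8,0],[0,-1,9,0],[0,0,9,0],[0,0,7,0],[0,0,4,0],[0,0,1,0]]])

```text
clock: 56.65
eef_pos: [0.4413, 0.1263, 0.0594]
tool_rot: [0.354, 0.935, 0.01, -0.002]
ft_force: [0.0, -0.3, -0.9]
grip_width: 0.0611
```

```bash
python3 go.py 442.3 127.3 33 138.4 10
```

```text
clock 56.6 pos [441.3 126.3  59.4] yaw 138.5 tilt 1.12 zxy [0.003 0.019] w 0.0611 F [ 0.  -0.3 -0.9]
delta tool [-0.3  1.  26.4] turn 0.1 j6 target -32
[[0,0,3,0.0],[0,0,3,0.0],[0,0,3,0.0],[0,0,3,0.0],[0,0,3,0.0],[0,0,3,0.0],[0,0,3,0.0],[0,0,3,0.0],[0,0,3,0.0],[0,0,3,0.0]]
```

apply_moves(moves=[[[0,1,3,0],[0,0,5,0],[0,0,5,0],[0,0,4,0],[0,0,3,0],[0,0,2,0],[0,0,1,0],[0,0,1,0],[0,0,1,0],[0,0,0,0]]])

```text
clock: 57.65
eef_pos: [0.4433, 0.1281, 0.0348]
tool_rot: [0.354, 0.935, 0.01, -0.001]
ft_force: [-0.1, -0.1, -1.0]
grip_width: 0.0614
```

apply_moves(moves=[[[0,0,1,0],[0,0,1,0],[0,0,1,0],[0,0,0,0],[0,0,0,0],[0,0,0,0],[0,0,0,0],[0,0,0,0],[0,0,0,0],[0,0,0,0]]])

```text
clock: 58.65
eef_pos: [0.444, 0.1284, 0.0346]
tool_rot: [0.354, 0.935, 0.011, 0.0]
ft_force: [0.4, 0.3, 1.4]
grip_width: 0.061
```

```bash
python3 go.py 442.3 127.3 33 138.4 10
```

```text
clock 58.6 pos [444.  128.4  34.6] yaw 138.5 tilt 1.24 zxy [0.008 0.02 ] w 0.061 F [0.4 0.3 1.4]
delta tool [ 0.6 -2.   1.6] turn 0.1 j6 target -32
[[0,0,0,0.0],[0,0,0,0.0],[0,0,0,0.0],[0,0,0,0.0],[0,0,0,0.0],[0,0,0,0.0],[0,0,0,0.0],[0,0,0,0.0],[0,0,0,0.0],[0,0,0,0.0]]
```

On the mat. Release, rise, then head for the small oblong pot.

apply_moves(moves=[[[0,0,0,0],[0,0,0,0],[0,0,0,0],[0,0,0,0],[0,0,0,0],[0,0,0,0],[0,0,0,0],[0,0,0,0],[0,0,0,0],[0,0,0,0]]], hand=1)

```text
clock: 59.65
eef_pos: [0.4445, 0.1285, 0.0343]
tool_rot: [0.354, 0.935, 0.011, 0.0]
ft_force: [-0.7, -0.7, -0.4]
grip_width: 0.0856
```

apply_moves(moves=[[[0,0,-5,0],[0,0,-12,0],[0,0,-20,0],[0,0,-25,0],[0,0,-25,0],[0,0,-25,0],[0,0,-18,0],[0,0,-10,0],[0,0,-5,0],[0,0,0,0]]])

```text
clock: 60.65
eef_pos: [0.442, 0.1251, 0.1866]
tool_rot: [0.354, 0.935, 0.011, -0.0]
ft_force: [0.4, -0.3, -0.6]
grip_width: 0.0856
```

```bash
python3 go.py 653.8 -262.6 120 134.2 20
```

```text
clock 60.6 pos [442.  125.1 186.6] yaw 138.5 tilt 1.22 zxy [0.007 0.02 ] w 0.0856 F [ 0.4 -0.3 -0.6]
delta tool [-416.1 -151.1   60.3] turn 4.3 j6 target -66
[[-21,-8,3,0.2],[-21,-7,3,0.2],[-21,-7,3,0.2],[-21,-7,3,0.2],[-21,-7,3,0.2],[-21,-7,3,0.2],[-21,-7,3,0.2],[-21,-7,3,0.2],[-21,-7,3,0.2],[-21,-7,3,0.2],[-21,-7,3,0.2],[-21,-7,3,0.2],[-21,-7,3,0.2],[-21,-7,3,0.2],[-21,-6,3,0.2],[-21,-6,3,0.2],[-21,-6,3,0.2],[-21,-6,3,0.2],[-21,-6,3,0.2],[-21,-6,3,0.2]]
```

apply_moves(moves=[[[-10,-4,0,0.2],[-21,-7,2,0.2],[-21,-7,2,0.2],[-21,-7,2,0.2],[-21,-7,2,0.2],[-21,-7,2,0.2],[-21,-7,2,0.2],[-21,-7,2,0.2],[-21,-7,2,0.2],[-21,-7,2,0.2]]])

```text
clock: 61.65
eef_pos: [0.541, -0.0696, 0.1516]
tool_rot: [0.37, 0.929, 0.006, -0.01]
ft_force: [0.3, 0.4, -0.0]
grip_width: 0.0854
```

```bash
python3 go.py 653.8 -262.6 110 134.2 10
```

```text
clock 61.6 pos [541.  -69.6 151.6] yaw 136.5 tilt 1.33 zxy [-0.015  0.018] w 0.0854 F [ 0.3  0.4 -0. ]
delta tool [-215.5  -62.6   36.5] turn 2.3 j6 target -66
[[-22,-6,4,0.2],[-22,-6,4,0.2],[-22,-6,4,0.2],[-22,-6,4,0.2],[-22,-6,4,0.2],[-22,-6,4,0.2],[-22,-6,4,0.2],[-22,-6,4,0.2],[-22,-6,4,0.2],[-22,-5,4,0.2]]
```

apply_moves(moves=[[[-22,-6,1,0.2],[-22,-6,2,0.2],[-22,-6,2,0.2],[-22,-6,2,0.2],[-22,-6,2,0.2],[-22,-6,2,0.2],[-20,-6,2,0.2],[-16,-5,1,0.2],[-10,-3,0,0.2],[-4,-1,0,0.2]]])

```text
clock: 62.65
eef_pos: [0.629, -0.2501, 0.1108]
tool_rot: [0.391, 0.92, 0.002, -0.025]
ft_force: [0.2, -0.6, 0.0]
grip_width: 0.0852
```

```bash
python3 go.py 653.8 -262.6 80 134.2 10
```

```text
clock 62.6 pos [ 629.  -250.1  110.8] yaw 133.9 tilt 2.85 zxy [-0.044  0.024] w 0.0852 F [ 0.2 -0.6  0. ]
delta tool [-27.6   9.6  29.3] turn -0.3 j6 target -66
[[-3,1,3,-0.0],[-3,1,3,-0.0],[-3,1,3,-0.0],[-3,1,3,-0.0],[-3,1,3,-0.0],[-3,1,3,-0.0],[-3,1,3,-0.0],[-3,1,3,-0.0],[-3,1,3,-0.0],[-3,1,3,-0.0]]
```

apply_moves(moves=[[[-4,1,-1,0],[-6,2,-1,0],[-6,2,0,0],[-5,2,2,0],[-3,1,4,0],[-1,0,5,0],[0,0,5,0],[0,0,4,0],[0,0,2,0],[0,0,0,0]]])

```text
clock: 63.65
eef_pos: [0.6512, -0.2613, 0.0844]
tool_rot: [0.391, 0.92, 0.002, -0.028]
ft_force: [0.3, -0.5, 0.4]
grip_width: 0.0854
```

```bash
python3 go.py 653.8 -262.6 30 134.2 10
```

```text
clock 63.6 pos [ 651.2 -261.3   84.4] yaw 134.0 tilt 3.19 zxy [-0.049  0.026] w 0.0854 F [ 0.3 -0.5  0.4]
delta tool [-5.6  1.9 54.1] turn -0.2 j6 target -66
[[-1,0,5,-0.0],[-1,0,5,-0.0],[-1,0,5,-0.0],[-1,0,5,-0.0],[-1,0,5,-0.0],[-1,0,5,-0.0],[-1,0,5,-0.0],[-1,0,5,-0.0],[-1,0,5,-0.0],[-1,0,5,-0.0]]
```

apply_moves(moves=[[[-2,1,2,0],[-2,1,5,0],[-2,0,8,0],[0,0,9,0],[0,0,9,0],[0,0,8,0],[0,0,6,0],[0,0,3,0],[0,0,1,0],[0,0,0,0]]])

```text
clock: 64.65
eef_pos: [0.6537, -0.2628, 0.0276]
tool_rot: [0.391, 0.92, 0.002, -0.029]
ft_force: [-0.6, 0.2, -0.2]
grip_width: 0.0855
```

```bash
python3 go.py 653.8 -262.6 31 134.2 10
python3 - <<'E'
from h import *
c=shot('side'); cv2.imwrite('pics/s6.png',cv2.resize(c['color'][60:160,210:350],None,fx=5,fy=5,interpolation=2)[:,:,::-1])
E
python3 m2.py 198 196 .050 150 ol.png
```

```text
clock 64.7 pos [ 653.7 -262.8   27.6] yaw 134.0 tilt 3.29 zxy [-0.051  0.027] w 0.0855 F [-0.6  0.2 -0.2]
delta tool [ 0.3  0.1 -3.4] turn -0.2 j6 target -66
[[0,0,0,-0.0],[0,0,0,-0.0],[0,0,0,-0.0],[0,0,0,-0.0],[0,0,0,-0.0],[0,0,0,-0.0],[0,0,0,-0.0],[0,0,0,-0.0],[0,0,0,-0.0],[0,0,0,-0.0]]
rim 445.1 131.4 size 90.3 63.8 long 47.9 circ [446.3 131.3]
```

View pics/s6.png

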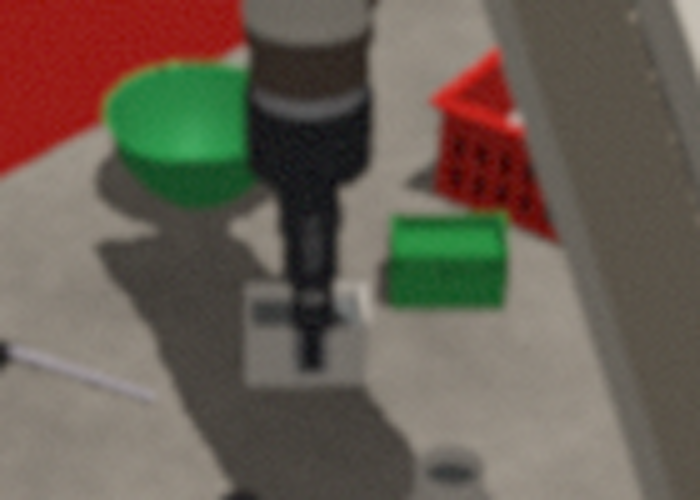

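The gripper straddles the small oblong pot at about (305,335) in the crop. The green look-alike at (448,260) is clear of it. The large oblong pot's rim is at (445.1,131.4), yaw 47.9°, about 5 mm off the mat centre, which is within tolerance. I'll raise 3 mm and grip.

apply_moves(moves=[[[0,0,-2,0],[0,0,-1,0],[0,0,0,0],[0,0,0,0],[0,0,0,0],[0,0,0,0],[0,0,0,0],[0,0,0,0],[0,0,0,0],[0,0,0,0]]])

```text
clock: 65.75
eef_pos: [0.6553, -0.2635, 0.0333]
tool_rot: [0.391, 0.92, 0.002, -0.027]
ft_force: [-0.5, -1.0, -0.1]
grip_width: 0.0856
```

apply_moves(moves=[[[0,0,0,0],[0,0,0,0],[0,0,0,0],[0,0,0,0],[0,0,0,0],[0,0,0,0],[0,0,0,0],[0,0,0,0],[0,0,0,0],[0,0,0,0]]], hand=-1)

```text
clock: 66.75
eef_pos: [0.6553, -0.2634, 0.0339]
tool_rot: [0.391, 0.92, 0.002, -0.026]
ft_force: [0.9, 0.5, 0.3]
grip_width: 0.0472
```

apply_moves(moves=[[[0,0,-5,0],[0,0,-12,0],[0,0,-20,0],[0,0,-22,0],[0,0,-22,0],[0,0,-18,0],[0,0,-12,0],[0,0,-5,0],[0,0,0,0],[0,0,0,0]]])

```text
clock: 67.75
eef_pos: [0.661, -0.2666, 0.1595]
tool_rot: [0.391, 0.92, 0.002, -0.026]
ft_force: [-1.0, -0.6, -0.6]
grip_width: 0.0471
```

```bash
python3 go.py 445.1 131 120 137.9 20
```

```text
clock 67.8 pos [ 661.  -266.6  159.5] yaw 134.0 tilt 2.94 zxy [-0.045  0.025] w 0.0471 F [-1.  -0.6 -0.6]
delta tool [433.6 121.6  59. ] turn -3.9 j6 target -32
[[22,6,3,-0.2],[22,6,3,-0.2],[22,6,3,-0.2],[22,6,3,-0.2],[22,6,3,-0.2],[22,6,3,-0.2],[22,7,3,-0.2],[22,7,3,-0.2],[22,7,3,-0.2],[21,7,3,-0.2],[21,7,3,-0.2],[21,7,3,-0.2],[21,7,3,-0.2],[21,7,3,-0.2],[21,7,3,-0.2],[21,7,3,-0.2],[21,7,3,-0.2],[21,7,3,-0.2],[21,7,3,-0.2],[21,7,3,-0.2]]
```

apply_moves(moves=[[[11,3,0,-0.2],[22,6,1,-0.2],[22,6,2,-0.2],[22,6,2,-0.2],[22,6,2,-0.2],[22,6,2,-0.2],[22,7,2,-0.2],[22,7,2,-0.2],[22,7,2,-0.2],[21,7,2,-0.2]]])

```text
clock: 68.75
eef_pos: [0.5467, -0.0706, 0.1409]
tool_rot: [0.376, 0.926, 0.002, -0.034]
ft_force: [-0.9, -0.5, -0.5]
grip_width: 0.0472
```

```bash
python3 go.py 445.1 131 120 137.9 10
```

```text
clock 68.8 pos [546.7 -70.6 140.9] yaw 135.7 tilt 3.94 zxy [-0.062  0.029] w 0.0472 F [-0.9 -0.5 -0.5]
delta tool [211.7  74.1  33. ] turn -2.1 j6 target -32
[[21,7,3,-0.2],[21,7,3,-0.2],[21,8,3,-0.2],[21,8,3,-0.2],[21,8,3,-0.2],[21,8,3,-0.2],[21,8,3,-0.2],[21,8,3,-0.2],[21,8,3,-0.2],[21,8,3,-0.2]]
```

apply_moves(moves=[[[21,7,0,-0.2],[21,7,0,-0.2],[21,8,0,-0.2],[21,8,0,-0.2],[21,8,0,-0.2],[21,8,0,-0.2],[20,7,0,-0.2],[16,6,0,-0.2],[10,4,0,-0.2],[4,2,0,-0.2]]])

```text
clock: 69.75
eef_pos: [0.4511, 0.1056, 0.144]
tool_rot: [0.358, 0.933, -0.001, -0.043]
ft_force: [0.1, 0.3, -1.0]
grip_width: 0.0471
```

```bash
python3 go.py 445.1 131 95 137.9 10
```

```text
clock 69.8 pos [451.1 105.6 144. ] yaw 137.9 tilt 4.89 zxy [-0.08   0.028] w 0.0471 F [ 0.1  0.3 -1. ]
delta tool [17.6 16.5 50.1] turn 0.2 j6 target -32
[[2,2,5,0.0],[2,2,5,0.0],[2,2,5,0.0],[2,2,5,0.0],[2,2,5,0.0],[2,2,5,0.0],[2,2,5,0.0],[2,2,5,0.0],[2,2,5,0.0],[2,2,5,0.0]]
```

apply_moves(moves=[[[3,3,0,0],[5,4,0,0],[5,4,2,0],[3,3,4,0],[2,1,6,0],[1,0,7,0],[0,0,7,0],[0,0,5,0],[0,0,3,0],[0,0,1,0]]])

```text
clock: 70.75
eef_pos: [0.444, 0.1306, 0.1057]
tool_rot: [0.359, 0.932, -0.002, -0.043]
ft_force: [-0.2, -0.3, -0.7]
grip_width: 0.047
```

```bash
python3 go.py 447 130.5 90 137.9 10
python3 - <<'E'
from h import *
c=shot('side'); cv2.imwrite('pics/s7.png',cv2.resize(c['color'][170:280,160:314],None,fx=5,fy=5,interpolation=2)[:,:,::-1])
E
```

```text
clock 70.8 pos [444.  130.6 105.7] yaw 137.7 tilt 4.95 zxy [-0.082  0.027] w 0.047 F [-0.2 -0.3 -0.7]
delta tool [-3.5  2.5 15.4] turn 0.0 j6 target -32
[[0,0,2,0.0],[0,0,2,0.0],[0,0,2,0.0],[0,0,2,0.0],[0,0,2,0.0],[0,0,2,0.0],[0,0,2,0.0],[0,0,2,0.0],[0,0,2,0.0],[0,0,2,0.0]]
```

View pics/s7.png

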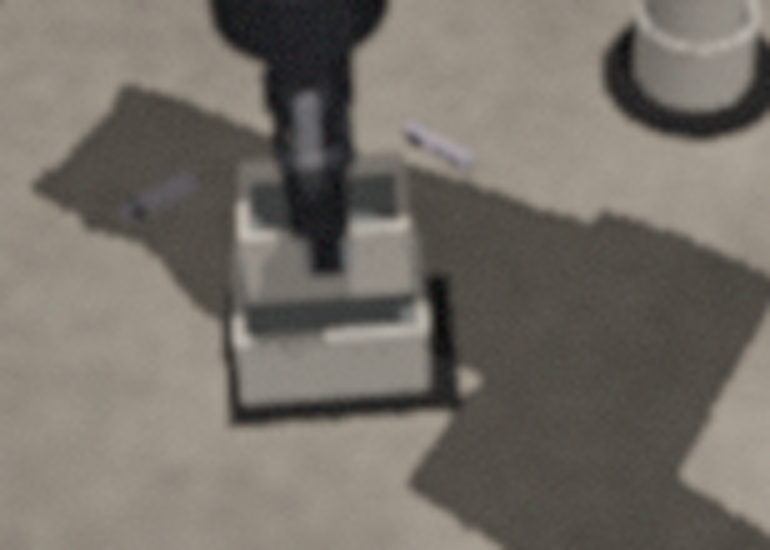

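The small oblong pot hangs level and centred over the large one: its bottom edge spans x = 240–425 against the rim's 237–430. I'll correct and lower it.

apply_moves(moves=[[[-1,1,0,0],[-2,1,2,0],[-1,1,3,0],[0,0,4,0],[0,0,3,0],[0,0,2,0],[0,0,1,0],[0,0,0,0],[0,0,0,0],[0,0,0,0]]])

```text
clock: 71.8
eef_pos: [0.4489, 0.1305, 0.0896]
tool_rot: [0.36, 0.932, -0.002, -0.042]
ft_force: [0.7, 0.5, -1.1]
grip_width: 0.0472
```

```bash
python3 go.py 447 130.5 74 137.9 10
```

```text
clock 71.8 pos [448.9 130.5  89.6] yaw 137.7 tilt 4.87 zxy [-0.08   0.027] w 0.0472 F [ 0.7  0.5 -1.1]
delta tool [ 0.2 -0.7 15.7] turn -0.0 j6 target -32
[[0,0,2,-0.0],[0,0,2,-0.0],[0,0,2,-0.0],[0,0,2,-0.0],[0,0,2,-0.0],[0,0,2,-0.0],[0,0,2,-0.0],[0,0,2,-0.0],[0,0,2,-0.0],[0,0,2,-0.0]]
```

apply_moves(moves=[[[0,0,2,0],[0,0,3,0],[0,0,3,0],[0,0,2,0],[0,0,2,0],[0,0,1,0],[0,0,1,0],[0,0,1,0],[0,0,0,0],[0,0,0,0]]])

```text
clock: 72.8
eef_pos: [0.448, 0.131, 0.075]
tool_rot: [0.36, 0.932, -0.001, -0.042]
ft_force: [-0.1, -0.2, -1.5]
grip_width: 0.0474
```

apply_moves(moves=[[[0,0,1,0],[0,0,1,0],[0,0,1,0],[0,0,1,0],[0,0,1,0],[0,0,1,0],[0,0,0,0],[0,0,0,0],[0,0,0,0],[0,0,0,0]]])

```text
clock: 73.8
eef_pos: [0.448, 0.131, 0.0745]
tool_rot: [0.36, 0.932, -0.001, -0.04]
ft_force: [-1.2, -0.2, 1.5]
grip_width: 0.0472
```

```bash
python3 go.py 447 130.5 74 137.9 10
```

```text
clock 73.8 pos [448.  131.   74.5] yaw 137.7 tilt 4.58 zxy [-0.075  0.028] w 0.0472 F [-1.2 -0.2  1.5]
delta tool [ 0.4 -1.   0.6] turn -0.0 j6 target -32
[[0,0,0,-0.0],[0,0,0,-0.0],[0,0,0,-0.0],[0,0,0,-0.0],[0,0,0,-0.0],[0,0,0,-0.0],[0,0,0,-0.0],[0,0,0,-0.0],[0,0,0,-0.0],[0,0,0,-0.0]]
```

apply_moves(moves=[[[0,0,0,0],[0,0,0,0],[0,0,0,0],[0,0,0,0],[0,0,0,0],[0,0,0,0],[0,0,0,0],[0,0,0,0],[0,0,0,0],[0,0,0,0]]], hand=1)

```text
clock: 74.8
eef_pos: [0.4482, 0.131, 0.0738]
tool_rot: [0.36, 0.932, -0.001, -0.04]
ft_force: [0.2, -0.6, -0.6]
grip_width: 0.0859
```

apply_moves(moves=[[[0,0,-5,0],[0,0,-12,0],[0,0,-20,0],[0,0,-25,0],[0,0,-25,0],[0,0,-25,0],[0,0,-18,0],[0,0,-10,0],[0,0,-5,0],[0,0,0,0]]])

```text
clock: 75.8
eef_pos: [0.4585, 0.1265, 0.2256]
tool_rot: [0.36, 0.932, -0.001, -0.041]
ft_force: [0.2, -0.6, 0.0]
grip_width: 0.0854
```

```bash
python3 go.py 450 300 220 137.9 10
```

```text
clock 75.8 pos [458.5 126.5 225.6] yaw 137.7 tilt 4.67 zxy [-0.077  0.027] w 0.0854 F [ 0.2 -0.6  0. ]
delta tool [122.2 123.1  11. ] turn -0.0 j6 target -14
[[12,12,1,-0.0],[12,12,1,-0.0],[12,12,1,-0.0],[12,12,1,-0.0],[12,12,1,-0.0],[12,12,1,-0.0],[12,12,1,-0.0],[12,12,1,-0.0],[12,12,1,-0.0],[12,12,1,-0.0]]
```

Move clear sideways for the final check.

apply_moves(moves=[[[10,10,0,0],[18,18,0,0],[20,20,0,0],[20,20,0,0],[20,20,0,0],[18,18,0,0],[10,10,0,0],[4,4,0,0],[0,0,0,0],[0,0,0,0]]])

```text
clock: 76.8
eef_pos: [0.4438, 0.3054, 0.2205]
tool_rot: [0.36, 0.932, -0.008, -0.048]
ft_force: [-0.6, -0.6, -0.8]
grip_width: 0.0851
```

```bash
python3 - <<'E'
from h import *
a=shot('top')['color'][150:250,160:360]; b=shot('side')['color'][110:290,170:370]
a=cv2.resize(a,None,fx=3,fy=3,interpolation=2); b=cv2.resize(b,(600,540),interpolation=2)[:300+0]if 0 else cv2.resize(b,(333,300),interpolation=2)
cv2.imwrite('pics/fin.png',cv2.resize(np.hstack([a,b]),(800,257))[:,:,::-1])
E
python3 m2.py 198 192 .082 150; python3 m2.py 304 192 .112 150
```

```text
rim 432.7 -126.0 size 59.7 56.7 long 89.6 circ [ 434.1 -127.1]
```

View pics/fin.png

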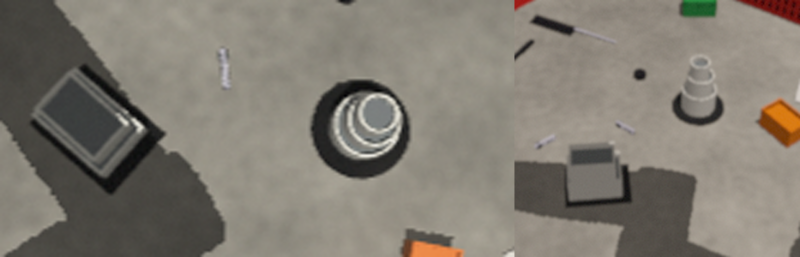

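The oblong nest is in shadow, so I'll swing the arm farther away before the close check.

```bash
python3 go.py 220 420 240 137.9 10
```

```text
clock 77.0 pos [444.3 305.  221.1] yaw 137.6 tilt 5.49 zxy [-0.093  0.021] w 0.0858 F [-0.2 -0.1 -0.5]
delta tool [243.8 -66.3   4.5] turn -0.1 j6 target 14
[[24,-7,0,-0.0],[24,-7,0,-0.0],[24,-7,0,-0.0],[24,-7,0,-0.0],[24,-7,0,-0.0],[24,-7,0,-0.0],[24,-7,0,-0.0],[24,-7,0,-0.0],[24,-7,0,-0.0],[24,-7,0,-0.0]]
```

apply_moves(moves=[[[12,-3,0,0],[24,-7,0,0],[26,-7,0,0],[26,-7,0,0],[26,-7,0,0],[26,-7,0,0],[22,-6,0,0],[14,-4,0,0],[6,-2,0,0],[0,0,0,0]]])

```text
clock: 78.0
eef_pos: [0.2676, 0.3914, 0.2422]
tool_rot: [0.364, 0.93, -0.005, -0.048]
ft_force: [-0.1, 0.6, 0.9]
grip_width: 0.0852
```

Run:
```python
from h import *
A=shot('top');B=shot('side'); print(telemetry.get_obs()['clock'])
cr=lambda c,u,v,r=28:cv2.resize(c['color'][v-r:v+r,u-r:u+r],(380,380),interpolation=2)
uo=[190,193];ur=[304,192]
q=proj(B,np.array([.445,.13,.06])).astype(int)
im=np.hstack([cr(A,*uo),cr(B,*q)])
for P in [(.4451,.1314,.050),(.4451,.1314,.082)]: print('expected centre',P,(proj(A,np.array(P))-[uo[0]-28,uo[1]-28]+.5)*380/56)
cv2.imwrite('pics/fin2.png',im[:,:,::-1])
```

```text
78.1
expected centre (0.4451, 0.1314, 0.05) [215.84993339 218.65750625]
expected centre (0.4451, 0.1314, 0.082) [202.09526155 209.1614454 ]
```

View pics/fin2.png

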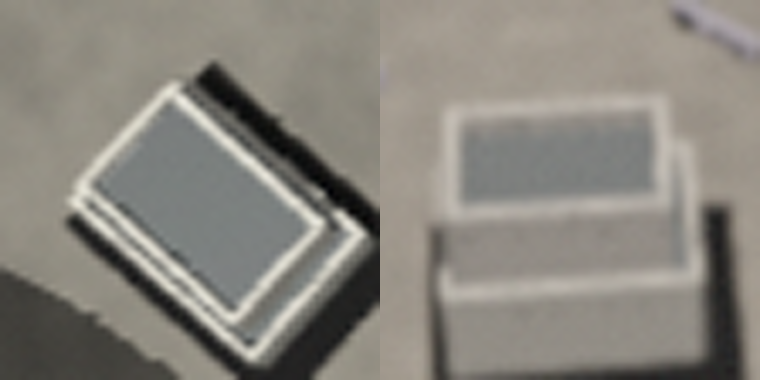

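The oblong nest is seated and parallel. The small rim's centre is at about (202,205) in the crop, against (202,209) expected when fully seated. One last close look at the round nest.

Run:
```python
from h import *
A=shot('top');B=shot('side')
cr=lambda c,u,v,r=28:cv2.resize(c['color'][v-r:v+r,u-r:u+r],(380,380),interpolation=2)
q=proj(B,np.array([.44,-.136,.07])).astype(int); ur=[304,194]
cv2.imwrite('pics/fin3.png',np.hstack([cr(A,*ur),cr(B,*q)])[:,:,::-1])
for n,P in [('L',(.440,-.1345,.050)),('M',(.4425,-.137,.082)),('S',(.4445,-.137,.112))]: print(n,(proj(A,np.array(P))-np.array(ur)+28.5)*380/56,(proj(B,np.array(P))-q+28.5)*380/56+[380,0])
```

```text
L [178.18369251 219.98925761] [569.23929996 237.91242741]
M [199.57713547 203.65680272] [574.04366439 170.04792477]
S [214.24006809 188.25190153] [575.48385711 107.50099391]
```

View pics/fin3.png

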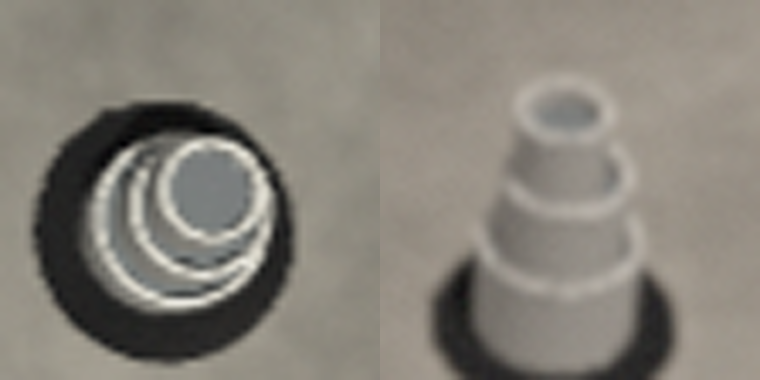

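The round nest stands straight in both views. In the top crop the small rim's centre is at (215,188), against (214,188) predicted for full seating. Handing in.

```bash
python3 -c "
from h import *
print(workorder.job_done(), telemetry.get_obs()['clock'])"
```

```text
the job is handed in; nothing more can be done
the job is handed in; nothing more can be done
```

Both nests are built and the job is handed in, with the arm clear at about 78 s on the robot clock. Handing in gave no verdict. The small, medium and large round pots are nested on the round mat, and the small oblong pot is in the large one on the oblong mat.

**Last checks:**
- **Large pots:** the large oblong pot measured about 5 mm from its mat's centre and within 1° of the mat. The large round pot is within about 3 mm of its mat's centre.
- **Nesting:** each smaller pot met its well floor within about 1 mm of the expected height. The final top and side pictures show both nests upright and within the wells' clearance. The medium pot sits about 4 mm off centre in the large one (limit 8 mm).

**What disagreed or went wrong:**
- **Tool tilt:** the tool drifted off vertical by up to about 7°. I pressed the fingertips on bare table at up to about 37 N to straighten it. It was back to about 5° when I released the last pot.
- **Side view:** in the final side picture the rims appear 1–2 pixels to one side of where I predicted, while the top picture agreed. I took this as calibration error.
- **Last rim fits:** my last automatic rim fits for the two nests gave no useful centres, because of shadow and overlapping rims. I read the final positions off the pictures instead.

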